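# Change the vials in a gamma counter, slide the carrier in, latch the gate

### The arm

A 7-joint arm with a two-finger parallel gripper is mounted at the origin on the work surface. World frame = base frame: x ahead of the robot, y to its left, z up, the work surface at z = 0. Lengths are in m, angles in rad, forces in N, time in s.
With the tool pointing down it reaches from about 0.425 to 0.925 m from the base axis. Payload 6.8 kg.
Tool frame: the origin (TCP) lies on the centre line of the jaws, within the pads' length; the fingertips stand 14 mm ahead of it and the grasp point (between the pads) lies 5 mm behind it (r.tips_ahead is the distance from the TCP to the fingertips, in m); z points along the fingers, y is the line along which they close (so a half turn about z gives the same grasp; the last joint's range is limited). The gripper opens to 85 mm and grips with 20 to 120 N. Pads are 22 mm wide; open, the fingers measure 114 mm over their backs; the gripper's body (76 mm by 85 mm) begins 54 mm behind the grasp point. The pads swing forward as they close: fully open they stand 13 mm farther back than shut.
Start: joints at [-0.108, 0.477, 0.022, 1.555, -0.011, 1.109, -0.083], TCP at [0.675, 0, 0.221] pointing down, gripper open.
Joint ranges: [-2.96, 2.96], [-0.34, 2.1], [-1.41, 1.46], [0.24, 2.44], [-1.37, 4.51], [0.17, 1.92], [-2.96, 2.96]. Speed limits (rad/s): [2.39, 2.39, 3.14, 3.14, 3.14, 3.14, 3.14].

### API

Orientations are given as a rotation vector (axis times angle).
In Python, from bench import r, eyes gives the robot as it stands.
- The arm moves only by the tool step_arm, never from a script. Its argument "rows" is a list of rows, each a list of 6 numbers: the shift along the world's x, y, z in units of 60 cm (1.0 is 60 cm), then the turn, a rotation vector about the world's x, y, z in units of pi rad (1.0 is pi rad). In form: [[x, y, z, rx, ry, rz], ...]. A call has 1 to 5 rows; each row is the pose to reach, as a shift and turn from the pose commanded when the call began, turning the shorter way round; what a row does not reach only later rows make up. A row lasts 1/12 s, in which the tool goes at most 41.7 mm and 7.16 degrees, less where a joint would pass 70% of its speed; a pose out of reach is approached as far as the arm can. A call with a number of a shift or a turn outside -1 to 1 is refused whole. A call with a gripper value outside its range is refused whole. "jaw" is the closure, from 0 (fully open) to 1 (shut), set as the call begins (left out, the last holds). The fingers move at their own pace and stop on an object; "squeeze" is the grip in N (left out, the last holds). Time passes only in rows, so rows that repeat a pose let the fingers close. It gives the time, the measured TCP pose, the force, the opening and the grip force at its end, in the units of the state.
- r.get_obs(): the state, without advancing time (a new reading comes with each control period).
- eyes.grab_frame(name): name is "scene" or "side" or "wrist"; returns the picture (400x640x3 uint8, red, green, blue); there is no depth.
- eyes.camera_info(name): a dict with "mtx" (3x3 intrinsics, pixels), "extrinsics" (4x4, takes a point from camera to world coordinates); the wrist camera has in their place "tool_from_camera" (4x4, takes a point from camera to tool coordinates, whose origin is the TCP and whose axes are the flange's). Camera axes: x right, y down, z forward; pixel columns grow to the right and rows downward; lengths in m; the calibration is good to about 2 mm. A picture is of the moment at which its call begins: read the wrist's pose just before it. camera_info takes no time and is no camera call.
- r.hand_in(): hands the job in; it is judged then, once.
The state is a dict: "clock": time; "joints": joint angles; "qvel": joint speeds; "tau": joint torques, N m; "tcp_pos": TCP position; "orientation": TCP orientation; "contact_force": force on the tool from outside, world axes, zero at the start; "moment": the same for the moment, N m; "grip_width": finger opening in m; "gripper_force": force on a finger pad.
Only numpy, scipy, OpenCV 4.12 (cv2) and the standard library are available. Lean on these libraries where they do the work, as an engineer would, in place of code of your own. Each camera call takes 0.05 s, during which the arm holds its last target. There are 200 camera calls.

### The job

Change the samples in the gamma counter: with the blue carrier still out on the bench, take each green-capped vial, already counted, out of it and stand it upright in the red tray, and push every white-capped vial from the metal tray fully down into a well of its own, any well. Then slide the loaded carrier along the bench, without lifting it, into the lead bay so that it stands squarely on the white counting mark, and last push the yellow gate shut until the spring catch drops behind it. Leave the screwdriver, the tape measure and the grey saddle clamp where they are.

Things in the scene. Friction and masses are not known exactly. Their poses are not given: they have to be found in the camera images.
- vial1: rigid sample vial 27 mm in diameter, 62 mm tall, 30 g: cream body, white cap (upper 21 mm, same width) with a red dot. Origin: centre of its underside (2 to 3 mm bevel round the rim); z along its axis. 3 or 4 of the four vials are present, upright in a bright metal tray 170 mm square (floor 3 mm, rim 12 mm above the bench), axes 58 mm or more apart
- vial2: rigid sample vial 27 mm in diameter, 62 mm tall, 30 g: cream body, white cap (upper 21 mm, same width) with a red dot. Origin: centre of its underside (2 to 3 mm bevel round the rim); z along its axis. 3 or 4 of the four vials are present, upright in a bright metal tray 170 mm square (floor 3 mm, rim 12 mm above the bench), axes 58 mm or more apart
- vial3: rigid sample vial 27 mm in diameter, 62 mm tall, 30 g: cream body, white cap (upper 21 mm, same width) with a red dot. Origin: centre of its underside (2 to 3 mm bevel round the rim); z along its axis. 3 or 4 of the four vials are present, upright in a bright metal tray 170 mm square (floor 3 mm, rim 12 mm above the bench), axes 58 mm or more apart
- vial4: rigid sample vial 27 mm in diameter, 62 mm tall, 30 g: cream body, white cap (upper 21 mm, same width) with a red dot. Origin: centre of its underside (2 to 3 mm bevel round the rim); z along its axis. 3 or 4 of the four vials are present, upright in a bright metal tray 170 mm square (floor 3 mm, rim 12 mm above the bench), axes 58 mm or more apart
- counted1: vial already counted: same size and shape as the others (27 by 62 mm, 30 g, origin at the centre of its underside, z up its axis) but with a green cap with a white dot. Starts seated in the carrier, in the well at carrier y = +38 mm. One or both of the two counted vials are present
- counted2: vial already counted: same size and shape as the others (27 by 62 mm, 30 g, origin at the centre of its underside, z up its axis) but with a green cap with a white dot. Starts seated in the carrier, in the well at carrier y = -38 mm. One or both of the two counted vials are present
- done_tray: red plastic tray for the counted vials, 90 (x) by 150 mm (y), floor 3 mm and rim 12 mm above the bench, walls 3 mm; fixed to the bench, empty at the start. Origin: centre of its underside, on the bench
- carrier: loose blue block 60 (x) by 196 (y) by 42 mm tall, about 0.6 kg, on the bench near the yellow loading outline; +y is the end that enters the bay first. Origin: centre of its underside. Four round wells along its y axis, 28.5 mm wide, 36 mm deep, floor 6 mm up, mouth bevelled 2 mm. A seated vial's origin is at z = 6 mm in this frame; the vial stands 26 mm proud
- well1 (a point): centre of the mouth of a carrier well, in the block's top face (42 mm up), at carrier y = +76 mm
- well2 (a point): centre of the mouth of a carrier well, in the block's top face (42 mm up), at carrier y = +38 mm
- well3 (a point): centre of the mouth of a carrier well, in the block's top face (42 mm up), at carrier y = +0 mm
- well4 (a point): centre of the mouth of a carrier well, in the block's top face (42 mm up), at carrier y = -38 mm
- carrier_handle (a point): centre of the top of the carrier's upright handle: a flat aluminium tab 14 mm thick (carrier x) by 30 mm long (carrier y), rising from the block's top at 42 mm to 105 mm above the bench, at carrier y = -80 mm; grip it across its 14 mm, from above
- bay: counting bay of grey lead bricks: two side walls and an end wall, 75 mm tall, 40 mm thick, open above and at its mouth. Origin: on the bench, centre of the white mark; +y into the bay, x across. Inside from x = -43 to +43 mm; side walls from y = -105 mm (mouth) to +150; end wall's inner face at y = +110. Its place and turn (within 0.12 rad) vary
- count_mark (a point): centre of the white tape outline on the bay's floor (same point and axes as bay). Inside, the outline is 63 by 200 mm, 1.5 to 2 mm larger all round than the carrier's foot. In these axes the gate crosses the mouth at y = -109 to -121 mm; its guide channel (60 mm tall) is at x -208 to -53, y -100 to -130; the catch bracket on the +x wall, x 39 to 81, is 114 mm tall
- gate (a joint): travel of the yellow gate along the bay's +x, m: 0 = wide open (clear of the mouth, on its -x side), 0.145 = against its stop. Slab 100 by 12 mm, 75 mm tall; a strip on top reaches 35 mm further to +x with the striker. Starts within 0.01 of open, about 5 N of friction, stays where left; from 0.11 the striker lifts the spring catch (a few N more); past 0.142 the catch drops behind it
- gate_post (a point): centre of the top of the gate's black push post: 16 mm in diameter with a 22 mm collar around its topmost 6 mm, standing on the gate's top from 75 to 121 mm above the bench, in the plane of the gate. When the gate is against its stop it is at bay x = +10 mm, y = -115 mm
- catch (a joint): lift of the spring catch (steel plunger with a red knob on top, up to 127 mm above the bench, on the bracket at the mouth's +x side, at bay x = +49 mm, y = -115 mm), in m: 0 = down, whether the gate is open or caught; up to 0.009 while the striker passes under it
- screwdriver: red-handled screwdriver lying on the bench, 200 mm long, 26 mm thick: leave it alone. Origin: at its middle, on the bench; handle towards its -x
- tape: orange tape measure 65 by 35 by 62 mm standing on the bench: leave it alone. Origin: centre of its underside
- saddle: grey saddle clamp, an inverted U 80 by 50 by 71 mm with a black stud on top (84 mm tall in all): leave it alone. Origin: centre of its underside

How it is judged:
On the way, in this order (a step that is already met when the one before it is completed fails the run):
1. every white-capped vial stands fully down in a well of the carrier and every counted one upright in the red tray, while the carrier is still out on the bench (z of vial1 in the frame of carrier between 0.003 and 0.0095 m and x of vial1 in the frame of carrier between -0.006 and 0.006 m and y of vial1 in the frame of carrier between -0.05 and 0.09 m and z of vial2 in the frame of carrier between 0.003 and 0.0095 m and x of vial2 in the frame of carrier between -0.006 and 0.006 m and y of vial2 in the frame of carrier between -0.05 and 0.09 m and z of vial3 in the frame of carrier between 0.003 and 0.0095 m and x of vial3 in the frame of carrier between -0.006 and 0.006 m and y of vial3 in the frame of carrier between -0.05 and 0.09 m and z of vial4 in the frame of carrier between 0.003 and 0.0095 m and x of vial4 in the frame of carrier between -0.006 and 0.006 m and y of vial4 in the frame of carrier between -0.05 and 0.09 m and z of counted1 in the frame of done_tray between -0.001 and 0.007 m and x of counted1 in the frame of done_tray between -0.042 and 0.042 m and y of counted1 in the frame of done_tray between -0.072 and 0.072 m and angle between each of counted1, counted2's own z axis and vertical below 0.1 rad and z of counted2 in the frame of done_tray between -0.001 and 0.007 m and x of counted2 in the frame of done_tray between -0.042 and 0.042 m and y of counted2 in the frame of done_tray between -0.072 and 0.072 m and y of carrier in the frame of bay below -0.15 m), for 0.2 s.
2. the loaded carrier stands squarely on the counting mark inside the bay (z of vial1 in the frame of carrier between 0.003 and 0.0095 m and x of vial1 in the frame of carrier between -0.006 and 0.006 m and y of vial1 in the frame of carrier between -0.05 and 0.09 m and z of vial2 in the frame of carrier between 0.003 and 0.0095 m and x of vial2 in the frame of carrier between -0.006 and 0.006 m and y of vial2 in the frame of carrier between -0.05 and 0.09 m and z of vial3 in the frame of carrier between 0.003 and 0.0095 m and x of vial3 in the frame of carrier between -0.006 and 0.006 m and y of vial3 in the frame of carrier between -0.05 and 0.09 m and z of vial4 in the frame of carrier between 0.003 and 0.0095 m and x of vial4 in the frame of carrier between -0.006 and 0.006 m and y of vial4 in the frame of carrier between -0.05 and 0.09 m and z of counted1 in the frame of done_tray between -0.001 and 0.007 m and x of counted1 in the frame of done_tray between -0.042 and 0.042 m and y of counted1 in the frame of done_tray between -0.072 and 0.072 m and angle between each of counted1, counted2's own z axis and vertical below 0.1 rad and z of counted2 in the frame of done_tray between -0.001 and 0.007 m and x of counted2 in the frame of done_tray between -0.042 and 0.042 m and y of counted2 in the frame of done_tray between -0.072 and 0.072 m and horizontal distance between carrier and count_mark below 0.01 m and angle between the y axis of carrier and the y axis of bay, either way round below 0.1 rad and height (world z) of carrier below 0.004 m), for 0.2 s.
3. the gate is shut and the catch has dropped behind it (value of joint gate above 0.1405 m and value of joint catch below 0.003 m), for 0.2 s.
At the end, for the whole second after the job is handed in: Each white-capped vial is within 3.5 mm of a well's floor, each green-capped one upright on the red tray's floor; the carrier stands flat and at rest on the counting mark (within 10 mm, square within 0.1 rad); the gate is beyond 140.5 mm of its travel and the catch is down (lift under 3 mm) (all of step 2 and all of step 3 and linear speed of carrier below 0.02 m/s); the robot touches nothing.
It fails at once if the carrier is lifted off the bench (more than 12 mm) or tipped (height (world z) of carrier above 0.012 m or angle between carrier's own z axis and vertical above 0.2 rad).
It fails at once if the screwdriver is moved by more than 30 mm (distance of screwdriver from where it was at the start of the episode above 0.03 m).
It fails at once if the tape measure is moved by more than 30 mm (distance of tape from where it was at the start of the episode above 0.03 m).
It fails at once if the grey saddle clamp is moved by more than 30 mm (distance of saddle from where it was at the start of the episode above 0.03 m).
Of counted1, counted2 only 1 to 2 are there at a start; the rules pass over those that are not, and their reading is None.
Of vial1, vial2, vial3, vial4 only 3 to 4 are there at a start; the rules pass over those that are not, and their reading is None.
At some moment in a run one of carrier may be knocked a few centimetres aside while the robot is not near it.
It also fails if it takes over 210 s, if anything falls off the work surface, if the arm or the gripper's body presses on something with over 40 N, if the wrist force passes 120 N, or if a joint passes its speed limit or range.

## Working session

There is one attempt and no reset: what is moved stays moved. The work goes in short steps, Python scripts to look and compute and a tool call to move; the robot and the scene stay as the last step left them, time stands still between calls to the robot, and variables do not carry over. Pictures are saved under pics/ and viewed, at most 14 in all, crops included, and the job is handed in when it is done.

Besides the shell and the picture viewer there is one more tool, called in YAML: its name, and indented under it one key for each argument. step_arm: Moves the arm, as the interface text tells. Shifts and turns lie within -1 to 1; 1 stands for 60 cm of shift or pi rad of turn. Its arguments: {"type":"object","properties":{"rows":{"type":"array"},"jaw":{"type":"number"},"squeeze":{"type":"number"}},"required":["rows"]}

```bash
ls; mkdir -p pics; python3 - <<'E'
from bench import r, eyes
import cv2,numpy as np
a=eyes.grab_frame("scene");b=eyes.grab_frame("side")
cv2.imwrite("pics/scene0.png",a[:,:,::-1]);cv2.imwrite("pics/side0.png",b[:,:,::-1])
for n in("scene","side","wrist"):
  print(n,{k:np.round(v,4).tolist() if hasattr(v,'__len__') and not isinstance(v,str) else v for k,v in eyes.camera_info(n).items()})
print(r.get_obs(),r.tips_ahead)
E
```

```text
pics
scene {'mtx': [[430.0145, 0.0, 320.2557], [0.0, 430.0145, 202.5459], [0.0, 0.0, 1.0]], 'extrinsics': [[-0.2973, 0.61, -0.7345, 1.237], [0.9547, 0.1805, -0.2365, 0.1423], [-0.0117, -0.7716, -0.6361, 0.6583], [0.0, 0.0, 0.0, 1.0]]}
side {'mtx': [[420.4394, 0.0, 321.9923], [0.0, 420.4394, 195.776], [0.0, 0.0, 1.0]], 'extrinsics': [[0.907, -0.2442, 0.3432, 0.2935], [-0.4212, -0.5202, 0.743, -0.7294], [-0.0029, -0.8184, -0.5747, 0.5971], [0.0, 0.0, 0.0, 1.0]]}
wrist {'mtx': [[338.9873, 0.0, 320.3563], [0.0, 338.9873, 194.1092], [0.0, 0.0, 1.0]], 'tool_from_camera': [[-0.0006, -0.962, -0.2731, 0.0688], [1.0, -0.0003, -0.0011, -0.0015], [0.001, -0.2731, 0.962, -0.1536], [0.0, 0.0, 0.0, 1.0]]}
{'clock': 0.1, 'joints': array([-0.10812258,  0.47772963,  0.02234198,  1.55632265, -0.0114755 ,
        1.1093099 , -0.08309273]), 'qvel': array([-0.00024184, -0.00262609, -0.00027281, -0.00393242,  0.00111155,
        0.00174735,  0.00116937]), 'tau': array([ 5.69385389e-03, -5.97765398e+01,  1.61440808e+00, -2.81952703e+01,
        1.29656185e-02,  5.02699884e-03, -1.13572563e-05]), 'tcp_pos': array([ 6.74459966e-01, -3.01099868e-06,  2.19727410e-01]), 'orientation': array([-2.22062540e+00, -2.22076244e+00,  1.97222747e-03]), 'contact_force': array([-0.02503447,  0.40373158, -0.40614682]), 'moment': array([ 0.0155752 , -0.01470926, -0.03730868]), 'gripper_force': 0.0, 'grip_width': 0.08553867449027841} 0.014
```

View pics/scene0.png

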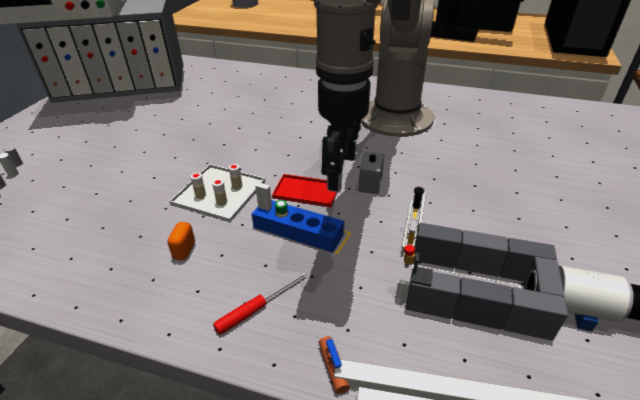

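View pics/side0.png

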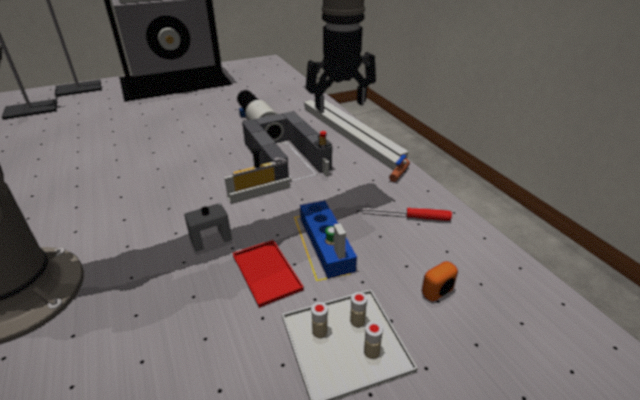

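The scene view shows three white-capped vials at about (197,180), (219,187) and (235,170). The green vial is next to the handle at (281,208), in well4, so wells 1–3 are empty. The red tray is at (305,190), the gate post at (419,190) and the catch knob at (410,250). The side view agrees: vials at (319,310), (358,300) and (373,330), and the carrier at (327,240).

```bash
cat > h.py <<'E'
import numpy as np, cv2
from bench import r, eyes
from scipy.spatial.transform import Rotation as R
def cam(n,o=None):
    c=eyes.camera_info(n); K=np.array(c["mtx"])
    if n!="wrist": return K,np.array(c["extrinsics"])
    o=o or r.get_obs(); T=np.eye(4); T[:3,:3]=R.from_rotvec(o["orientation"]).as_matrix(); T[:3,3]=o["tcp_pos"]
    return K,T@np.array(c["tool_from_camera"])
def ray(KT,uv):
    K,T=KT; d=T[:3,:3]@np.linalg.solve(K,[uv[0],uv[1],1.]); return T[:3,3],d/np.linalg.norm(d)
def onz(KT,uv,z):
    o,d=ray(KT,uv); return (o+d*(z-o[2])/d[2])[:3]
def tri(rs):
    A=np.zeros((3,3));b=np.zeros(3)
    for o,d in rs:
        P=np.eye(3)-np.outer(d,d);A+=P;b+=P@o
    x=np.linalg.solve(A,b); return x,max(np.linalg.norm((np.eye(3)-np.outer(d,d))@(x-o)) for o,d in rs)
def proj(KT,p):
    K,T=KT; q=T[:3,:3].T@(np.asarray(p)-T[:3,3]); q=K@q; return q[:2]/q[2]
HS=dict(red=((0,150,60),(7,255,255)),blue=((108,130,40),(125,255,255)),green=((45,80,30),(85,255,255)),yellow=((18,110,60),(32,255,255)))
def mask(img,c):
    h=cv2.cvtColor(img,cv2.COLOR_RGB2HSV); lo,hi=HS[c]; m=cv2.inRange(h,lo,hi)
    if c=="red": m|=cv2.inRange(h,(173,150,60),(180,255,255))
    return m
def blobs(img,c,amin=6):
    m=mask(img,c); cs,_=cv2.findContours(m,cv2.RETR_EXTERNAL,cv2.CHAIN_APPROX_NONE); out=[]
    for k in cs:
        M=np.zeros_like(m);cv2.drawContours(M,[k],-1,255,-1);M&=m
        mo=cv2.moments(M,True)
        if mo["m00"]>=amin: out.append((mo["m00"],np.round([mo["m10"]/mo["m00"],mo["m01"]/mo["m00"]],1),cv2.boundingRect(k),k))
    return sorted(out,key=lambda t:-t[0])
def shot(n,name=None):
    o=r.get_obs(); KT=cam(n,o); im=eyes.grab_frame(n)
    if name: cv2.imwrite(f"pics/{name}.png",im[:,:,::-1])
    return im,KT
E
python3 - <<'E'
from h import *
np.set_printoptions(precision=4,suppress=True)
for n in("scene","side"):
    im=cv2.imread(f"pics/{n}0.png")[:,:,::-1].copy(); KT=cam(n)
    for c in HS:
        for a,p,bb,k in blobs(im,c):
            z={"red":.065,"blue":.042,"green":.068,"yellow":.075}[c]
            print(n,c,a,p,bb,"z",z,onz(KT,p,z)[:2],"z0",onz(KT,p,0)[:2])
    k=blobs(im,"blue")[0][3]
    print("blue hull",[ (q[0].tolist(),onz(KT,q[0],.042)[:2].round(3).tolist()) for q in cv2.approxPolyDP(cv2.convexHull(k),2,True)])
E
python3 -c "
import cv2
a=cv2.imread('pics/scene0.png');cv2.imwrite('pics/c1.png',cv2.resize(a[150:350,380:640],None,fx=3,fy=3,interpolation=cv2.INTER_CUBIC))"
```

```text
scene red 1413.0 [304.  190.2] (272, 174, 64, 33) z 0.065 [ 0.5206 -0.1264] z0 [ 0.4421 -0.1558]
scene red 760.0 [239.  314.2] (214, 295, 52, 39) z 0.065 [ 0.8672 -0.1209] z0 [ 0.8267 -0.1497]
scene red 92.0 [409.1 249.6] (404, 245, 12, 11) z 0.065 [0.6385 0.1263] z0 [0.573  0.1245]
scene red 58.0 [69.2  5.1] (65, 1, 9, 9) z 0.065 [-0.5777 -1.7496] z0 [-0.7765 -1.9569]
scene red 29.0 [44.3 58.6] (42, 56, 6, 6) z 0.065 [ 0.0387 -1.3152] z0 [-0.0926 -1.4749]
scene red 25.0 [89.7 54.9] (87, 52, 6, 6) z 0.065 [-0.0387 -1.1754] z0 [-0.1784 -1.3198]
scene red 24.0 [133.8  51.5] (132, 49, 5, 6) z 0.065 [-0.1143 -1.0343] z0 [-0.2623 -1.1632]
scene red 16.0 [217.2 181.6] (215, 180, 6, 4) z 0.065 [ 0.5468 -0.3299] z0 [ 0.4712 -0.3817]
scene red 15.0 [195.3 175.1] (193, 174, 6, 3) z 0.065 [ 0.5383 -0.3921] z0 [ 0.4618 -0.4506]
scene red 14.0 [233.1 166.1] (231, 165, 5, 3) z 0.065 [ 0.4791 -0.3226] z0 [ 0.3961 -0.3735]
scene blue 2567.0 [300.9 226.2] (252, 200, 92, 52) z 0.042 [ 0.612  -0.1027] z0 [ 0.5694 -0.1194]
scene blue 202.0 [333.3 353.1] (326, 339, 15, 29) z 0.042 [0.8767 0.0442] z0 [0.8
[... 2464 characters left out ...]
 z 0.075 [0.4917 0.0752] z0 [0.5202 0.1908]
side yellow 139.0 [306.6 250.3] (294, 216, 33, 65) z 0.075 [ 0.507  -0.1995] z0 [ 0.5376 -0.1233]
side yellow 40.0 [243.7 170. ] (234, 167, 21, 7) z 0.075 [0.4821 0.1209] z0 [0.5092 0.243 ]
side yellow 17.0 [321.3 140.8] (319, 138, 6, 6) z 0.075 [0.7106 0.1768] z0 [0.7705 0.3069]
side yellow 12.0 [261.8 164.8] (260, 163, 5, 4) z 0.075 [0.5285 0.1255] z0 [0.5622 0.2483]
side yellow 9.0 [167.4  37.1] (166, 36, 5, 4) z 0.075 [0.4944 1.4285] z0 [0.5232 1.7385]
blue hull [([302, 205], [0.57, -0.025]), ([325, 202], [0.621, -0.037]), ([355, 255], [0.599, -0.217]), ([353, 271], [0.575, -0.253]), ([328, 277], [0.528, -0.247]), ([302, 221], [0.548, -0.078])]
```

View pics/c1.png

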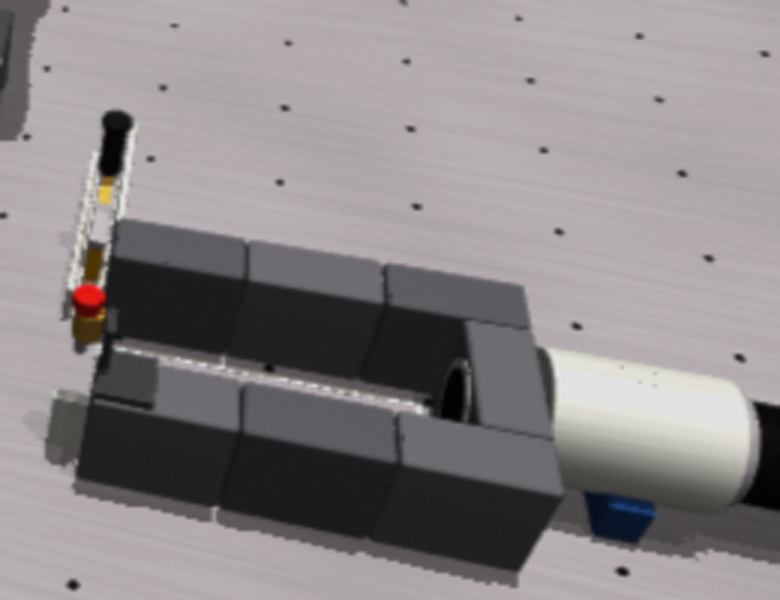

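The crop shows the bay mouth on the left, the black gate post (open) at about (419,190), the red knob at (410,250), and the walls running to the right (+y) with a slight turn. The vials lie near (0.537,-0.392), (0.545,-0.330) and (0.478,-0.322), and both views agree. I'll move over the carrier and look from close by.

step_arm:
  rows:
    - [-0.157, -0.25, 0.1, 0, 0, 0]
    - [-0.157, -0.25, 0.1, 0, 0, 0]
    - [-0.157, -0.25, 0.1, 0, 0, 0]
    - [-0.157, -0.25, 0.1, 0, 0, 0]
    - [-0.157, -0.25, 0.1, 0, 0, 0]

```text
clock: 0.52
tcp_pos: [0.5782, -0.1559, 0.2822]
orientation: [2.227, 2.213, -0.002]
contact_force: [-0.2, -0.5, 0.3]
grip_width: 0.0853
gripper_force: 0.0
```

step_arm:
  rows:
    - [0, 0, 0, 0, 0, 0]
    - [0, 0, 0, 0, 0, 0]
    - [0, 0, 0, 0, 0, 0]

```text
clock: 0.77
tcp_pos: [0.581, -0.1487, 0.2801]
orientation: [-2.219, -2.222, -0.001]
contact_force: [0.7, 1.5, -0.6]
grip_width: 0.0856
gripper_force: 0.0
```

```bash
python3 - <<'E'
from h import *
np.set_printoptions(precision=4,suppress=True)
im,KT=shot("wrist","w1"); print(r.get_obs()["tcp_pos"])
for c,z in(("red",.065),("green",.068),("blue",.042),("yellow",.0)):
    for a,p,bb,k in blobs(im,c,25): print(c,a,p,bb,onz(KT,p,z)[:2],"z.01",onz(KT,p,.01)[:2])
k=blobs(im,"blue")[0][3]
print("blue",[(q[0].tolist(),onz(KT,q[0],.042)[:2].round(4).tolist()) for q in cv2.approxPolyDP(cv2.convexHull(k),3,True)])
E
```

```text
[ 0.5812 -0.1482  0.2798]
red 8253.0 [210.3 151.7] (165, 92, 87, 122) [ 0.4588 -0.1364] z.01 [ 0.4408 -0.1448]
red 1587.0 [523.9 152.3] (487, 123, 73, 56) [ 0.8011 -0.1368] z.01 [ 0.8342 -0.1452]
red 98.0 [291.  306.4] (285, 302, 13, 10) [ 0.5425 -0.33  ] z.01 [ 0.537  -0.3673]
red 96.0 [236.2 301. ] (231, 296, 12, 11) [ 0.4746 -0.3224] z.01 [ 0.459  -0.3586]
red 45.0 [285.4 346.4] (280, 344, 12, 5) [ 0.5339 -0.3894] z.01 [ 0.527  -0.4355]
green 265.0 [319.  171.3] (307, 160, 24, 24) [ 0.5775 -0.1575] z.01 [ 0.5772 -0.1697]
blue 8104.0 [324.5 122.1] (289, 41, 73, 178) [ 0.5836 -0.1061] z.01 [ 0.584  -0.1083]
yellow 802.0 [298.  102.1] (276, 33, 83, 170) [ 0.5513 -0.0847] z.01 [ 0.5519 -0.0846]
blue [([307, 41], [0.5647, -0.0215]), ([361, 48], [0.6224, -0.0284]), ([337, 218], [0.5994, -0.2213]), ([289, 212], [0.5408, -0.2136])]
```

View pics/w1.png

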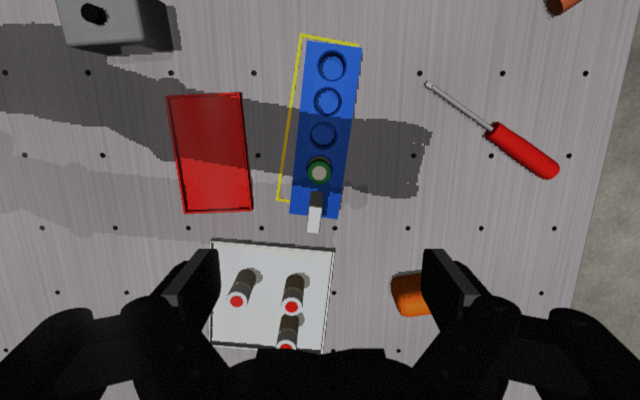

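The wrist view shows the carrier at centre (0.582,-0.121), yawed -0.12 rad; its long and short sides measure 194 and 58 mm, which is right. The green cap is at px (319,172), about (0.577,-0.159), where well4 should be. The red tray's centre is about (0.441,-0.145), and the saddle, screwdriver and tape are clear of it. Next I'll pick the green vial.

step_arm:
  rows:
    - [-0.0063, -0.015, -0.3, 0, 0, -0.0387]
    - [-0.0063, -0.015, -0.3, 0, 0, -0.0387]
    - [-0.0063, -0.015, -0.3, 0, 0, -0.0387]
    - [-0.0063, -0.015, -0.3, 0, 0, -0.0387]
    - [-0.0063, -0.015, -0.3, 0, 0, -0.0387]
  jaw: 0.3

```text
clock: 1.23
tcp_pos: [0.5732, -0.1563, 0.0937]
orientation: [-2.343, -2.08, 0.009]
contact_force: [-0.4, 0.4, -0.1]
grip_width: 0.0598
gripper_force: 0.0
```

step_arm:
  rows:
    - [0, 0, 0, 0, 0, 0]
    - [0, 0, 0, 0, 0, 0]
    - [0, 0, 0, 0, 0, 0]
    - [0, 0, 0, 0, 0, 0]

```text
clock: 1.57
tcp_pos: [0.5788, -0.1586, 0.1025]
orientation: [2.349, 2.082, 0.004]
contact_force: [-0.4, 0.2, 0.4]
grip_width: 0.0598
gripper_force: 0.0
```

```bash
python3 - <<'E'
from h import *
np.set_printoptions(precision=4,suppress=True)
im,KT=shot("wrist","w2"); o=r.get_obs(); print(o["tcp_pos"],o["orientation"])
for a,p,bb,k in blobs(im,"green",25): print(a,p,bb,onz(KT,p,.068)[:2])
for a,p,bb,k in blobs(im,"blue",500): print(a,p,bb,onz(KT,p,.042)[:2])
E
```

```text
[ 0.5787 -0.1588  0.1025] [2.3497 2.0814 0.0037]
1165.0 [320.3 212.5] (299, 190, 44, 50) [ 0.5778 -0.1545]
24289.0 [320.4 126.2] (268, 0, 106, 288) [ 0.5837 -0.1072]
```

View pics/w2.png

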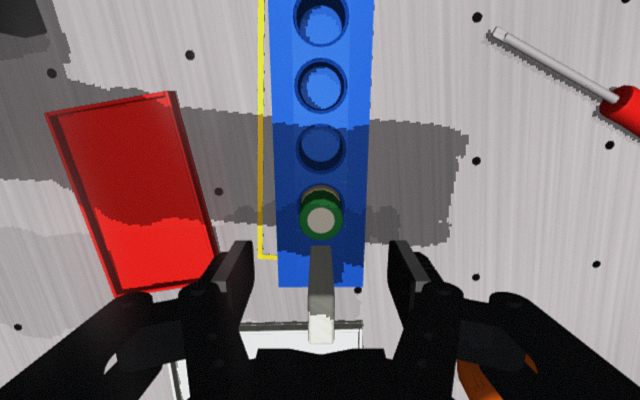

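The wells and green cap line up with the jaws: cap centre at px (321,219) and mid-jaw at about px 319. I'll descend, grip, lift and carry to the red tray.

step_arm:
  rows:
    - [-0.001, -0.001, -0.035, 0, 0, 0]
    - [-0.001, -0.001, -0.07, 0, 0, 0]
    - [-0.001, -0.001, -0.07, 0, 0, 0]
    - [-0.001, -0.001, -0.07, 0, 0, 0]

```text
clock: 1.95
tcp_pos: [0.5763, -0.1594, 0.059]
orientation: [-2.352, -2.082, 0.0]
contact_force: [0.2, -0.0, 0.1]
grip_width: 0.0597
gripper_force: 0.0
```

step_arm:
  rows:
    - [0, 0, 0, 0, 0, 0]
    - [0, 0, 0, 0, 0, 0]
    - [0, 0, 0, 0, 0, 0]
    - [0, 0, 0, 0, 0, 0]
    - [0, 0, 0, 0, 0, 0]
  jaw: 1
  squeeze: 30

```text
clock: 2.37
tcp_pos: [0.5768, -0.1597, 0.0592]
orientation: [2.352, 2.082, 0.001]
contact_force: [0.5, -0.3, 0.1]
grip_width: 0.0009
gripper_force: 0.0
```

step_arm:
  rows:
    - [0, 0, 0.02, 0, 0, 0]
    - [0, 0, 0.04, 0, 0, 0]
    - [0, 0, 0.06, 0, 0, 0]
    - [0, 0, 0.08, 0, 0, 0]
    - [0, 0, 0.1, 0, 0, 0]

```text
clock: 2.78
tcp_pos: [0.5768, -0.1597, 0.1206]
orientation: [2.352, 2.082, 0.001]
contact_force: [0.2, 0.5, 0.3]
grip_width: 0.0001
gripper_force: 0.0
```

The jaws closed on nothing, so I'll look again.

```bash
python3 - <<'E'
from h import *
np.set_printoptions(precision=4,suppress=True)
im,KT=shot("wrist","w3"); s,KS=shot("scene","s3"); o=r.get_obs(); print(o["tcp_pos"],o["orientation"])
for n,i,K in(("w",im,KT),("s",s,KS)):
  for a,p,bb,k in blobs(i,"green",25): print(n,a,p,bb,onz(K,p,.068)[:2])
  for a,p,bb,k in blobs(i,"blue",500): print(n,a,p,bb,onz(K,p,.042)[:2])
c=np.hstack([im[:,100:540],s[120:320,200:400].repeat(2,0).repeat(2,1)]);cv2.imwrite("pics/v3.png",cv2.resize(c,(800,381))[:,:,::-1])
E
```

```text
[ 0.5783 -0.16    0.1217] [2.3495 2.0796 0.0049]
w 957.0 [323.3 201.8] (304, 182, 40, 45) [ 0.5778 -0.1548]
w 20218.0 [323.6 112.1] (275, 0, 98, 273) [ 0.5847 -0.1008]
s 110.0 [280.9 208. ] (275, 200, 12, 15) [ 0.5966 -0.1521]
s 54.0 [99.8  3.3] (96, 0, 8, 8) [-0.6357 -1.6111]
s 2537.0 [300.8 226.2] (252, 200, 92, 52) [ 0.612  -0.1029]
```

View pics/v3.png

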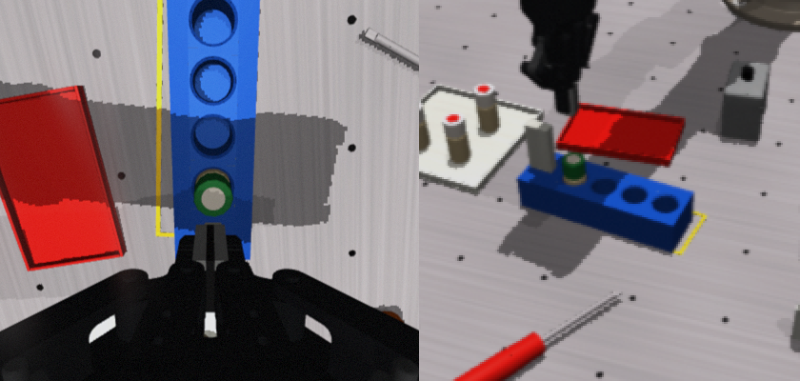

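```bash
python3 - <<'E'
from h import *
np.set_printoptions(precision=4,suppress=True)
o=r.get_obs();t=o["tcp_pos"];print(t)
rs=[];ims={}
for n in("scene","side","wrist"):
    im,KT=shot(n,n+"4");ims[n]=im
    print(n,"tip proj",proj(KT,t-[0,0,.014]),"vial top pred",proj(KT,[.5772,-.159,.068]))
    g=blobs(im,"green",25)
    for a,p,bb,k in g[:1]:
        # white dot: bright low-sat pixels within bbox
        x,y,w,h=bb; hs=cv2.cvtColor(im,cv2.COLOR_RGB2HSV)[y:y+h,x:x+w]
        m=((hs[...,1]<90)&(hs[...,2]>110)).astype(np.uint8); ys,xs=np.nonzero(m)
        q=(xs.mean()+x,ys.mean()+y); print(n,bb,"dot",np.round(q,1),m.sum(),onz(KT,q,.068)); rs.append(ray(KT,q))
print("tri",tri(rs),tri(rs[:2]))
c=np.hstack([cv2.resize(ims["scene"][150:250,230:330],(400,400)),cv2.resize(ims["side"][180:280,280:380],(400,400))]);cv2.imwrite("pics/v4.png",c[:,:,::-1])
E
```

```text
[ 0.5783 -0.16    0.1217]
scene tip proj [279.2453 187.5521] vial top pred [281.1954 201.8834]
scene (275, 200, 12, 15) dot [280.2 202.5] 19 [ 0.5797 -0.1603  0.068 ]
side tip proj [332.4161 214.0271] vial top pred [331.4718 229.9075]
side (326, 227, 8, 15) dot [nan nan] 0 [nan nan nan]
wrist tip proj [326.4646 234.4191] vial top pred [323.5333 208.9245]
wrist (304, 182, 41, 46) dot [324.  208.9] 480 [ 0.5775 -0.159   0.068 ]
tri (array([nan, nan, nan]), np.float64(nan)) (array([nan, nan, nan]), np.float64(nan))<stdin>:13: RuntimeWarning: Mean of empty slice.
  ret = ret.dtype.type(ret / rcount)
```

View pics/v4.png

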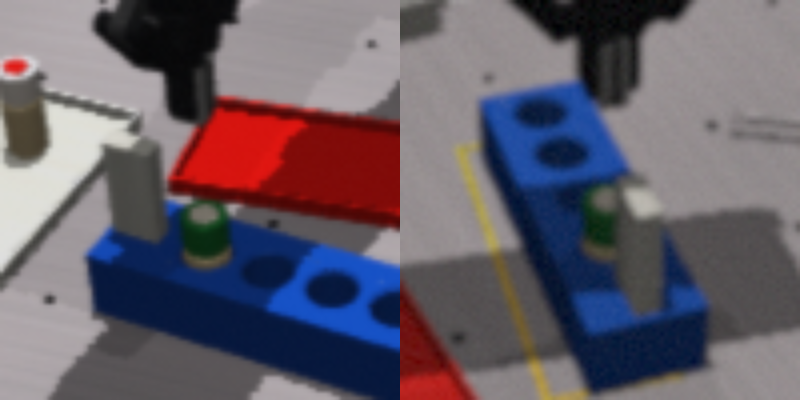

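The vial sits where predicted in both views. The shut fingertips appear at scene (277,180) and side (332,206), against projections of (279,187) and (332,214), so they are higher than the stated 14 mm ahead. I'll triangulate them.

```bash
python3 - <<'E'
from h import *
np.set_printoptions(precision=4,suppress=True)
print(tri([ray(cam("scene"),(277.7,180.3)),ray(cam("side"),(332.3,206.2))]), r.get_obs()["tcp_pos"], r.tips_ahead)
E
```

```text
(array([ 0.5779, -0.1614,  0.1267]), np.float64(0.0008406717176215055)) [ 0.5762 -0.1595  0.1185] 0.014
```

By triangulation the shut tips are about 7 mm behind the TCP reading, so effective reach is 21 mm shorter than stated. At z = 0.059 the jaws therefore closed just over the cap. I'll go about 20 mm deeper and watch the force.

step_arm:
  rows:
    - [0, 0.001, 0, 0, 0, 0]
    - [0, 0.001, 0, 0, 0, 0]
    - [0, 0.001, 0, 0, 0, 0]
    - [0, 0.001, -0.05, 0, 0, 0]
    - [0, 0.001, -0.1, 0, 0, 0]
  jaw: 0.4

```text
clock: 3.45
tcp_pos: [0.5782, -0.1594, 0.0594]
orientation: [2.35, 2.08, 0.004]
contact_force: [0.3, -0.0, 0.0]
grip_width: 0.051
gripper_force: 0.0
```

step_arm:
  rows:
    - [0, 0, -0.01, 0, 0, 0]
    - [0, 0, -0.02, 0, 0, 0]
    - [0, 0, -0.03, 0, 0, 0]
    - [0, 0, -0.03, 0, 0, 0]

```text
clock: 3.78
tcp_pos: [0.5765, -0.1591, 0.0405]
orientation: [-2.352, -2.082, 0.0]
contact_force: [-0.3, -0.0, -0.4]
grip_width: 0.0512
gripper_force: 0.0
```

step_arm:
  rows:
    - [0, 0, 0, 0, 0, 0]
    - [0, 0, 0, 0, 0, 0]
    - [0, 0, 0, 0, 0, 0]
    - [0, 0, 0, 0, 0, 0]
    - [0, 0, 0, 0, 0, 0]
  jaw: 1
  squeeze: 30

```text
clock: 4.2
tcp_pos: [0.5779, -0.1593, 0.0419]
orientation: [2.351, 2.081, 0.003]
contact_force: [1.8, -0.2, 5.6]
grip_width: 0.0254
gripper_force: 30.0
```

The vial is gripped (width 25 mm, 30 N). I'll lift it and carry it to the red tray.

step_arm:
  rows:
    - [0, 0, 0.025, 0, 0, 0]
    - [0, 0, 0.05, 0, 0, 0]
    - [0, 0, 0.08, 0, 0, 0]
    - [0, 0, 0.11, 0, 0, 0]
    - [0, 0, 0.13, 0, 0, 0]

```text
clock: 4.62
tcp_pos: [0.5765, -0.1591, 0.12]
orientation: [2.352, 2.082, 0.001]
contact_force: [0.4, 1.2, -0.6]
grip_width: 0.0256
gripper_force: 30.2
```

step_arm:
  rows:
    - [-0.05, 0.004, 0, 0, 0, 0]
    - [-0.1, 0.008, 0, 0, 0, 0]
    - [-0.15, 0.012, 0, 0, 0, 0]
    - [-0.2, 0.018, 0, 0, 0, 0]
    - [-0.217, 0.018, 0, 0, 0, 0]

```text
clock: 5.03
tcp_pos: [0.4407, -0.1477, 0.1178]
orientation: [-2.35, -2.079, 0.005]
contact_force: [-0.6, -0.0, -0.1]
grip_width: 0.0256
gripper_force: 30.2
```

```bash
python3 - <<'E'
from h import *
np.set_printoptions(precision=4,suppress=True)
o=r.get_obs(); print(o["tcp_pos"],o["grip_width"])
for n in("scene","side"):
    im,KT=shot(n,n+"5"); 
    for a,p,bb,k in blobs(im,"green",25)[:1]: print(n,a,p,bb)
    for a,p,bb,k in blobs(im,"red",500): print(n,a,bb,[onz(KT,q[0],.012)[:2].round(3).tolist() for q in cv2.approxPolyDP(cv2.convexHull(k),3,True)])
    for a,p,bb,k in blobs(im,"blue",500): print(n,a,p,bb)
a,b=cv2.imread("pics/scene5.png"),cv2.imread("pics/side5.png")
c=np.hstack([cv2.resize(a[120:250,230:360],(400,400)),cv2.resize(b[150:310,220:380],(400,400))]);cv2.imwrite("pics/v5.png",c)
E
```

```text
[ 0.4407 -0.1477  0.1178] 0.025584644046704987
scene 54.0 [99.8  3.3] (96, 0, 8, 8)
scene 1537.0 (272, 174, 67, 33) [[0.493, -0.22], [0.407, -0.222], [0.401, -0.079], [0.496, -0.072], [0.505, -0.192]]
scene 760.0 (214, 295, 52, 39) [[0.786, -0.118], [0.805, -0.11], [0.875, -0.153], [0.879, -0.165], [0.857, -0.177], [0.784, -0.129]]
scene 2716.0 [299.8 224.5] (253, 199, 91, 53)
side 138.0 [260.3 220.4] (253, 212, 15, 16)
side 2638.0 (234, 241, 69, 66) [[0.478, -0.078], [0.484, -0.228], [0.4, -0.233], [0.395, -0.083]]
side 2014.0 [325.1 238.6] (300, 201, 55, 77)
```

View pics/v5.png

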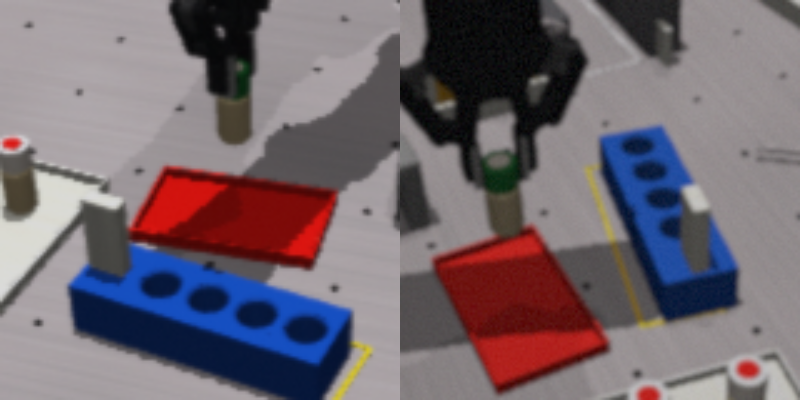

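The green vial hangs straight in the jaws above the red tray: vial at left-crop (235,120), tray corners x 0.40–0.485, y -0.23 to -0.08. I'll lower it, release and retreat.

step_arm:
  rows:
    - [0, 0, -0.04, 0, 0, 0]
    - [0, 0, -0.08, 0, 0, 0]
    - [0, 0, -0.11, 0, 0, 0]
    - [0, 0, -0.12, 0, 0, 0]
    - [0, 0, -0.125, 0, 0, 0]

```text
clock: 5.55
tcp_pos: [0.4467, -0.1481, 0.0426]
orientation: [-2.351, -2.082, 0.001]
contact_force: [0.7, 0.0, -0.7]
grip_width: 0.0257
gripper_force: 30.2
```

step_arm:
  rows:
    - [0, 0, -0.003, 0, 0, 0]
    - [0, 0, -0.006, 0, 0, 0]
    - [0, 0, -0.008, 0, 0, 0]
    - [0, 0, -0.008, 0, 0, 0]

```text
clock: 5.88
tcp_pos: [0.4468, -0.1483, 0.0393]
orientation: [2.352, 2.082, 0.001]
contact_force: [0.2, -0.6, -0.8]
grip_width: 0.0257
gripper_force: 30.2
```

step_arm:
  rows:
    - [0, 0, 0, 0, 0, 0]
    - [0, 0, 0, 0, 0, 0]
    - [0, 0, 0, 0, 0, 0]
    - [0, 0, 0, 0, 0, 0]
  jaw: 0.4

```text
clock: 6.22
tcp_pos: [0.4464, -0.1482, 0.039]
orientation: [2.352, 2.082, 0.0]
contact_force: [-0.0, -0.8, 0.4]
grip_width: 0.0511
gripper_force: 0.0
```

step_arm:
  rows:
    - [0, 0, 0.03, 0, 0, 0]
    - [0, 0, 0.06, 0, 0, 0]
    - [0, 0, 0.1, 0, 0, 0]
    - [0, 0, 0.15, 0, 0, 0]
    - [0, 0, 0.2, 0, 0, 0]

```text
clock: 6.63
tcp_pos: [0.4456, -0.1481, 0.1598]
orientation: [-2.352, -2.082, 0.001]
contact_force: [1.2, 0.2, -0.5]
grip_width: 0.0512
gripper_force: 0.0
```

step_arm:
  rows:
    - [0.01, -0.06, 0, 0, 0, 0]
    - [0.02, -0.12, 0, 0, 0, 0]
    - [0.03, -0.18, 0, 0, 0, 0]
    - [0.04, -0.24, 0, 0, 0, 0]
    - [0.05, -0.29, 0, 0, 0, 0]

```text
clock: 7.05
tcp_pos: [0.4759, -0.325, 0.1591]
orientation: [2.353, 2.08, -0.001]
contact_force: [0.7, 1.1, 0.8]
grip_width: 0.0512
gripper_force: 0.0
```

step_arm:
  rows:
    - [0, 0, -0.05, 0, 0, 0]
    - [0, 0, -0.098, 0, 0, 0]
    - [0, 0, -0.098, 0, 0, 0]
    - [0, 0, -0.098, 0, 0, 0]
    - [0, 0, -0.098, 0, 0, 0]

```text
clock: 7.47
tcp_pos: [0.4768, -0.3222, 0.1012]
orientation: [2.351, 2.082, 0.001]
contact_force: [0.0, 0.2, 0.0]
grip_width: 0.051
gripper_force: 0.0
```

```bash
python3 - <<'E'
from h import *
np.set_printoptions(precision=4,suppress=True)
im,KT=shot("wrist","w6"); o=r.get_obs(); print(o["tcp_pos"],o["orientation"])
for a,p,bb,k in blobs(im,"red",25): print("w",a,p,bb,onz(KT,p,.065)[:2])
s,KS=shot("scene","s6")
for a,p,bb,k in blobs(s,"green",25)[:1]: print("s green",a,p,bb,"pred top",proj(KS,[.4465,-.148,.065]))
d,KD=shot("side","d6")
for a,p,bb,k in blobs(d,"green",25)[:1]: print("side green",a,p,bb,"pred top",proj(KD,[.4465,-.148,.065]))
for a,p,bb,k in blobs(s,"blue",500): print("carrier scene",a,p,bb)
E
```

```text
[ 0.4773 -0.3224  0.1017] [2.3501 2.0816 0.0015]
w 8162.0 [247.5  29.8] (174, 0, 148, 72) [ 0.4507 -0.2162]
w 508.0 [435.5 217.5] (423, 206, 26, 24) [ 0.5431 -0.33  ]
w 500.0 [319.9 218.4] (307, 207, 26, 24) [ 0.4749 -0.3223]
s green 98.0 [305.2 175.5] (300, 169, 11, 13) pred top [305.5111 170.3524]
side green 104.0 [266.9 253. ] (260, 246, 14, 13) pred top [266.3606 246.6624]
carrier scene 2703.0 [299.8 224.6] (253, 200, 91, 52)
```

The green vial is standing at its predicted spot. Vial C is at (0.475,-0.322); next I'll grip it.

step_arm:
  rows:
    - [-0.002, 0, -0.03, 0, 0, 0]
    - [-0.002, 0, -0.06, 0, 0, 0]
    - [-0.002, 0, -0.09, 0, 0, 0]
    - [-0.002, 0, -0.104, 0, 0, 0]
    - [-0.002, 0, -0.104, 0, 0, 0]

```text
clock: 8.03
tcp_pos: [0.4744, -0.3215, 0.0368]
orientation: [-2.35, -2.082, 0.001]
contact_force: [-0.1, 1.2, 0.2]
grip_width: 0.0508
gripper_force: 0.0
```

step_arm:
  rows:
    - [0, 0, 0, 0, 0, 0]
    - [0, 0, 0, 0, 0, 0]
    - [0, 0, 0, 0, 0, 0]
    - [0, 0, 0, 0, 0, 0]
    - [0, 0, 0, 0, 0, 0]
  jaw: 1
  squeeze: 35

```text
clock: 8.45
tcp_pos: [0.476, -0.3228, 0.039]
orientation: [2.351, 2.081, 0.001]
contact_force: [-0.3, -0.3, 6.9]
grip_width: 0.0256
gripper_force: 34.7
```

step_arm:
  rows:
    - [0, 0, 0.04, 0, 0, 0]
    - [0, 0, 0.08, 0, 0, 0]
    - [0, 0, 0.12, 0, 0, 0]
    - [0, 0, 0.16, 0, 0, 0]
    - [0, 0, 0.2, 0, 0, 0]

```text
clock: 8.87
tcp_pos: [0.4749, -0.3221, 0.1591]
orientation: [2.352, 2.082, 0.0]
contact_force: [0.7, 0.0, -0.8]
grip_width: 0.0251
gripper_force: 34.7
```

step_arm:
  rows:
    - [0.02, 0.06, 0, 0, 0, 0]
    - [0.05, 0.12, 0, 0, 0, 0]
    - [0.08, 0.18, 0, 0, 0, 0]
    - [0.11, 0.24, 0, 0, 0, 0]
    - [0.14, 0.3, 0, 0, 0, 0]

```text
clock: 9.28
tcp_pos: [0.5596, -0.1405, 0.1582]
orientation: [2.352, 2.081, 0.001]
contact_force: [0.0, -0.7, -0.1]
grip_width: 0.0257
gripper_force: 34.7
```

step_arm:
  rows:
    - [0.02, 0.06, 0, 0, 0, 0]
    - [0.04, 0.12, 0, 0, 0, 0]
    - [0.053, 0.161, 0, 0, 0, 0]
    - [0.053, 0.161, 0, 0, 0, 0]
    - [0.053, 0.161, 0, 0, 0, 0]

```text
clock: 9.7
tcp_pos: [0.5912, -0.0433, 0.1577]
orientation: [-2.348, -2.087, -0.001]
contact_force: [-0.1, -1.2, -1.3]
grip_width: 0.0251
gripper_force: 34.7
```

step_arm:
  rows:
    - [0, 0, 0, 0, 0, 0]
    - [0, 0, 0, 0, 0, 0]

```text
clock: 9.87
tcp_pos: [0.5904, -0.0475, 0.1577]
orientation: [2.354, 2.079, -0.001]
contact_force: [0.8, -0.2, -0.2]
grip_width: 0.0254
gripper_force: 34.7
```

```bash
python3 - <<'E'
from h import *
np.set_printoptions(precision=4,suppress=True)
im,KT=shot("wrist","w7"); o=r.get_obs(); print(o["tcp_pos"],o["orientation"],o["grip_width"])
k=blobs(im,"blue",500)[0][3]
print("blue",[(q[0].tolist(),onz(KT,q[0],.042)[:2].round(4).tolist()) for q in cv2.approxPolyDP(cv2.convexHull(k),3,True)])
s,KS=shot("scene","s7")
for a,p,bb,k in blobs(s,"blue",500): print("carrier scene",a,p,bb)
s,KS=shot("side","d7")
for a,p,bb,k in blobs(s,"blue",500): print("carrier side",a,p,bb)
E
```

```text
[ 0.5904 -0.0475  0.1577] [ 2.3548  2.0788 -0.0009] 0.025443398265134382
blue [([355, 150], [0.6196, -0.0224]), ([360, 157], [0.6231, -0.0285]), ([356, 235], [0.6135, -0.0951]), ([348, 241], [0.6061, -0.0997]), ([293, 242], [0.5591, -0.0948]), ([287, 227], [0.556, -0.0805]), ([287, 154], [0.5654, -0.0188]), ([291, 149], [0.5692, -0.0153])]
carrier scene 2723.0 [300.  224.7] (253, 200, 91, 52)
carrier side 1968.0 [325.3 238.9] (301, 201, 54, 77)
```

View pics/w7.png

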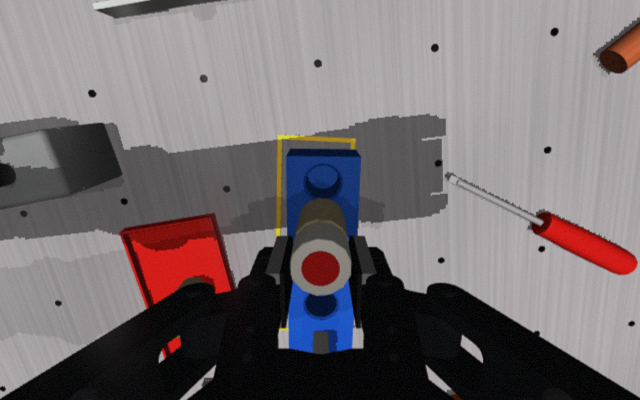

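The vial is over the carrier's far end and well1 shows at px (323,180), where predicted: far-edge midpoint (0.594,-0.024) puts well1 at (0.591,-0.046). The carrier hasn't moved, so I'll insert.

step_arm:
  rows:
    - [0, 0, -0.05, 0, 0, 0]
    - [0, 0, -0.09, 0, 0, 0]
    - [0, 0, -0.115, 0, 0, 0]
    - [0, 0, -0.125, 0, 0, 0]
    - [0, 0, -0.125, 0, 0, 0]

```text
clock: 10.43
tcp_pos: [0.5897, -0.0462, 0.0812]
orientation: [-2.352, -2.08, 0.004]
contact_force: [0.5, 0.6, -0.1]
grip_width: 0.0252
gripper_force: 34.7
```

step_arm:
  rows:
    - [0, 0, -0.007, 0, 0, 0]
    - [0, 0, -0.014, 0, 0, 0]
    - [0, 0, -0.021, 0, 0, 0]
    - [0, 0, -0.028, 0, 0, 0]
    - [0, 0, -0.028, 0, 0, 0]

```text
clock: 10.85
tcp_pos: [0.5912, -0.0457, 0.0656]
orientation: [2.352, 2.082, 0.001]
contact_force: [1.8, -0.5, -0.5]
grip_width: 0.0248
gripper_force: 34.7
```

step_arm:
  rows:
    - [0, 0, -0.01, 0, 0, 0]
    - [0, 0, -0.02, 0, 0, 0]
    - [0, 0, -0.03, 0, 0, 0]
    - [0, 0, -0.038, 0, 0, 0]
    - [0, 0, -0.038, 0, 0, 0]

```text
clock: 11.27
tcp_pos: [0.5911, -0.0458, 0.0423]
orientation: [2.352, 2.082, -0.0]
contact_force: [1.1, -1.1, -1.1]
grip_width: 0.0255
gripper_force: 34.6
```

step_arm:
  rows:
    - [0, 0, -0.002, 0, 0, 0]
    - [0, 0, -0.004, 0, 0, 0]
    - [0, 0, -0.004, 0, 0, 0]

```text
clock: 11.52
tcp_pos: [0.5912, -0.0457, 0.0419]
orientation: [2.352, 2.082, 0.001]
contact_force: [-1.2, -2.1, 11.9]
grip_width: 0.0253
gripper_force: 35.8
```

Seated: 12 N on the floor at z = 0.042. I'll release and fetch vial B.

step_arm:
  rows:
    - [0, 0, 0, 0, 0, 0]
    - [0, 0, 0, 0, 0, 0]
    - [0, 0, 0, 0, 0, 0]
    - [0, 0, 0, 0, 0, 0]
  jaw: 0.4

```text
clock: 11.85
tcp_pos: [0.5903, -0.0454, 0.0402]
orientation: [-2.351, -2.082, 0.001]
contact_force: [0.1, -0.3, 0.7]
grip_width: 0.0509
gripper_force: 0.0
```

step_arm:
  rows:
    - [0, 0, 0.04, 0, 0, 0]
    - [0, 0, 0.08, 0, 0, 0]
    - [0, 0, 0.12, 0, 0, 0]
    - [0, 0, 0.16, 0, 0, 0]
    - [0, 0, 0.197, 0, 0, 0]

```text
clock: 12.27
tcp_pos: [0.5905, -0.0455, 0.1599]
orientation: [-2.352, -2.082, 0.0]
contact_force: [0.8, 0.4, 0.3]
grip_width: 0.0515
gripper_force: 0.0
```

step_arm:
  rows:
    - [-0.01, -0.06, 0, 0, 0, 0]
    - [-0.02, -0.12, 0, 0, 0, 0]
    - [-0.03, -0.18, 0, 0, 0, 0]
    - [-0.04, -0.24, 0, 0, 0, 0]
    - [-0.05, -0.3, 0, 0, 0, 0]

```text
clock: 12.68
tcp_pos: [0.56, -0.2269, 0.1586]
orientation: [-2.351, -2.083, 0.0]
contact_force: [0.4, -0.2, -0.4]
grip_width: 0.0511
gripper_force: 0.0
```

step_arm:
  rows:
    - [-0.01, -0.06, 0, 0, 0, 0]
    - [-0.02, -0.12, 0, 0, 0, 0]
    - [-0.0285, -0.1735, 0, 0, 0, 0]
    - [-0.0285, -0.1735, -0.05, 0, 0, 0]
    - [-0.0285, -0.1735, -0.095, 0, 0, 0]

```text
clock: 13.1
tcp_pos: [0.5433, -0.3337, 0.1022]
orientation: [2.355, 2.074, 0.0]
contact_force: [0.0, 1.8, -0.8]
grip_width: 0.051
gripper_force: 0.0
```

step_arm:
  rows:
    - [0, 0, 0, 0, 0, 0]
    - [0, 0, 0, 0, 0, 0]
    - [0, 0, 0, 0, 0, 0]

```text
clock: 13.35
tcp_pos: [0.5445, -0.3294, 0.1028]
orientation: [2.351, 2.083, 0.001]
contact_force: [0.3, -0.7, -0.3]
grip_width: 0.0513
gripper_force: 0.0
```

```bash
python3 - <<'E'
from h import *
np.set_printoptions(precision=4,suppress=True)
im,KT=shot("wrist","w8"); o=r.get_obs(); print(o["tcp_pos"],o["orientation"],o["grip_width"])
for a,p,bb,k in blobs(im,"red",25): print("w",a,p,bb,onz(KT,p,.065)[:2])
k=blobs(im,"blue",500)[0][3]
print("blue",[(q[0].tolist(),onz(KT,q[0],.042)[:2].round(4).tolist()) for q in cv2.approxPolyDP(cv2.convexHull(k),3,True)])
for n in("scene","side"):
  s,KS=shot(n,n+"8")
  for a,p,bb,k in blobs(s,"blue",500): print("carrier",n,a,p,bb)
  for a,p,bb,k in blobs(s,"red",10): print(n,p,bb,a)
  print("pred top seated",proj(KS,[.591,-.046,.068]))
E
```

```text
[ 0.545  -0.3296  0.1034] [2.3499 2.0821 0.0016] 0.0510091655181511
w 8163.0 [146.6  30.5] (69, 0, 152, 73) [ 0.4662 -0.2171]
w 494.0 [320.5 218.3] (308, 207, 26, 24) [ 0.5429 -0.3301]
w 387.0 [318.7 309.7] (307, 300, 24, 21) [ 0.5341 -0.3925]
blue [([392, 0], [0.5979, -0.2132]), ([389, 18], [0.5956, -0.2222]), ([287, 16], [0.5377, -0.2141]), ([287, 0], [0.5389, -0.206])]
carrier scene 2532.0 [297.8 224.6] (252, 200, 92, 52)
scene [306.  190.4] (272, 174, 67, 33) 1355.0
scene [239.  314.2] (214, 295, 52, 39) 760.0
scene [409.1 249.6] (404, 245, 12, 11) 92.0
scene [69.2  5.1] (65, 1, 9, 9) 58.0
scene [44.3 58.6] (42, 56, 6, 6) 29.0
scene [133.8  51.3] (132, 49, 5, 6) 26.0
scene [89.7 54.9] (87, 52, 6, 6) 25.0
scene [329.3 216.5] (327, 215, 6, 4) 22.0
scene [217.2 181.6] (215, 180, 6, 4) 16.0
scene [195.3 175.1] (193, 174, 6, 3) 15.0
pred top seated [329.4757 215.7099]
carrier side 1145.0 [318.6 232.1] (300, 201, 37, 77)
side [266.9 276. ] (234, 241, 69, 66) 2247.0
side [429.  213.8] (407, 208, 44, 13) 412.0
side [373.7 328. ] (370, 325, 8, 7) 43.0
side [358.8 297.3] (356, 295, 7, 6) 32.0
side [322.6 133.7] (320, 131, 6, 6) 27.0
pred top seated [314.4135 198.001 ]
```

The dot of the seated vial is where predicted (329,216 in the scene view). I'll grip B and carry it to well2.

step_arm:
  rows:
    - [-0.001, 0, -0.03, 0, 0, 0]
    - [-0.001, 0, -0.06, 0, 0, 0]
    - [-0.001, 0, -0.09, 0, 0, 0]
    - [-0.001, 0, -0.105, 0, 0, 0]
    - [-0.001, 0, -0.105, 0, 0, 0]

```text
clock: 13.92
tcp_pos: [0.5424, -0.3289, 0.0376]
orientation: [-2.35, -2.081, 0.001]
contact_force: [0.1, 0.1, 0.6]
grip_width: 0.0509
gripper_force: 0.0
```

step_arm:
  rows:
    - [0, 0, 0, 0, 0, 0]
    - [0, 0, 0, 0, 0, 0]
    - [0, 0, 0, 0, 0, 0]
    - [0, 0, 0, 0, 0, 0]
    - [0, 0, 0, 0, 0, 0]
  jaw: 1

```text
clock: 14.33
tcp_pos: [0.5442, -0.3303, 0.0403]
orientation: [2.351, 2.081, 0.002]
contact_force: [-1.0, -0.6, 7.2]
grip_width: 0.0255
gripper_force: 34.8
```

step_arm:
  rows:
    - [0, 0, 0.04, 0, 0, 0]
    - [0, 0, 0.08, 0, 0, 0]
    - [0, 0, 0.12, 0, 0, 0]
    - [0, 0, 0.16, 0, 0, 0]
    - [0, 0, 0.2, 0, 0, 0]

```text
clock: 14.75
tcp_pos: [0.5429, -0.3297, 0.1602]
orientation: [2.352, 2.082, 0.0]
contact_force: [0.8, 0.1, -0.5]
grip_width: 0.0258
gripper_force: 34.7
```

step_arm:
  rows:
    - [0.01, 0.06, 0, 0, 0, 0]
    - [0.02, 0.12, 0, 0, 0, 0]
    - [0.03, 0.18, 0, 0, 0, 0]
    - [0.04, 0.24, 0, 0, 0, 0]
    - [0.05, 0.3, 0, 0, 0, 0]

```text
clock: 15.17
tcp_pos: [0.5731, -0.1481, 0.1592]
orientation: [2.352, 2.082, 0.001]
contact_force: [0.4, 0.7, -0.4]
grip_width: 0.0256
gripper_force: 34.7
```

step_arm:
  rows:
    - [0.01, 0.06, 0, 0, 0, 0]
    - [0.022, 0.111, 0, 0, 0, 0]
    - [0.022, 0.111, 0, 0, 0, 0]
    - [0.022, 0.111, 0, 0, 0, 0]
    - [0.022, 0.111, 0, 0, 0, 0]

```text
clock: 15.58
tcp_pos: [0.5861, -0.0837, 0.1589]
orientation: [2.352, 2.082, -0.001]
contact_force: [-0.1, -0.7, -0.1]
grip_width: 0.0255
gripper_force: 34.7
```

```bash
python3 - <<'E'
from h import *
np.set_printoptions(precision=4,suppress=True)
im,KT=shot("wrist","w9"); o=r.get_obs(); print(o["tcp_pos"],o["orientation"],o["grip_width"])
k=blobs(im,"blue",500)[0][3]
print("blue",[(q[0].tolist(),onz(KT,q[0],.042)[:2].round(4).tolist()) for q in cv2.approxPolyDP(cv2.convexHull(k),3,True)])
for n in("scene","side"):
  s,KS=shot(n,n+"9")
  for a,p,bb,k in blobs(s,"blue",500): print("carrier",n,a,p,bb)
  for a,p,bb,k in blobs(s,"red",10): 
    if a<50: print(n,p,bb,a)
E
```

```text
[ 0.586  -0.0846  0.1589] [ 2.3537  2.0799 -0.0009] 0.02536829362177642
blue [([359, 109], [0.6215, -0.0274]), ([355, 233], [0.6087, -0.1298]), ([348, 243], [0.6018, -0.1383]), ([293, 241], [0.5549, -0.1307]), ([286, 234], [0.5498, -0.1235]), ([284, 109], [0.5639, -0.0203])]
carrier scene 2529.0 [297.8 224.7] (253, 200, 91, 52)
scene [44.3 58.6] (42, 56, 6, 6) 29.0
scene [89.7 54.9] (87, 52, 6, 6) 25.0
scene [133.8  51.4] (132, 49, 5, 6) 25.0
scene [329.  216.5] (326, 215, 7, 4) 24.0
scene [195.3 175.1] (193, 174, 6, 3) 15.0
carrier side 1856.0 [325.7 240.8] (300, 201, 55, 77)
side [373.7 328. ] (370, 325, 8, 7) 43.0
side [318.8 160.3] (317, 159, 5, 3) 10.0
```

Carrier corners are unchanged, so I'll insert into well2.

step_arm:
  rows:
    - [0, 0, -0.05, 0, 0, 0]
    - [0, 0, -0.09, 0, 0, 0]
    - [0, 0, -0.115, 0, 0, 0]
    - [0, 0, -0.125, 0, 0, 0]
    - [0, 0, -0.125, 0, 0, 0]

```text
clock: 16.15
tcp_pos: [0.5851, -0.0842, 0.0824]
orientation: [-2.353, -2.079, 0.004]
contact_force: [0.4, -0.6, 0.6]
grip_width: 0.0254
gripper_force: 34.7
```

step_arm:
  rows:
    - [0, 0, -0.007, 0, 0, 0]
    - [0, 0, -0.014, 0, 0, 0]
    - [0, 0, -0.021, 0, 0, 0]
    - [0, 0, -0.028, 0, 0, 0]
    - [0, 0, -0.028, 0, 0, 0]

```text
clock: 16.57
tcp_pos: [0.586, -0.083, 0.0665]
orientation: [-2.352, -2.082, 0.001]
contact_force: [-0.1, -0.6, -0.1]
grip_width: 0.0253
gripper_force: 34.7
```

step_arm:
  rows:
    - [0, 0, -0.01, 0, 0, 0]
    - [0, 0, -0.02, 0, 0, 0]
    - [0, 0, -0.03, 0, 0, 0]
    - [0, 0, -0.038, 0, 0, 0]
    - [0, 0, -0.038, 0, 0, 0]

```text
clock: 16.98
tcp_pos: [0.5863, -0.0831, 0.0435]
orientation: [-2.352, -2.082, 0.001]
contact_force: [-0.1, -0.1, -0.5]
grip_width: 0.025
gripper_force: 34.7
```

step_arm:
  rows:
    - [0, 0, -0.002, 0, 0, 0]
    - [0, 0, -0.005, 0, 0, 0]
    - [0, 0, -0.005, 0, 0, 0]

```text
clock: 17.23
tcp_pos: [0.5868, -0.0831, 0.0432]
orientation: [2.352, 2.082, 0.001]
contact_force: [-6.4, 0.3, 19.0]
grip_width: 0.0257
gripper_force: 36.5
```

step_arm:
  rows:
    - [0, 0, 0, 0, 0, 0]
    - [0, 0, 0, 0, 0, 0]
    - [0, 0, 0, 0, 0, 0]
    - [0, 0, 0, 0, 0, 0]
  jaw: 0.4

```text
clock: 17.57
tcp_pos: [0.5861, -0.0831, 0.0408]
orientation: [-2.352, -2.082, 0.001]
contact_force: [0.7, 0.4, -0.4]
grip_width: 0.0512
gripper_force: 0.0
```

step_arm:
  rows:
    - [0, 0, 0.04, 0, 0, 0]
    - [0, 0, 0.08, 0, 0, 0]
    - [0, 0, 0.12, 0, 0, 0]
    - [0, 0, 0.16, 0, 0, 0]
    - [0, 0, 0.196, 0, 0, 0]

```text
clock: 17.98
tcp_pos: [0.5863, -0.0831, 0.1599]
orientation: [2.352, 2.082, 0.0]
contact_force: [0.0, 0.1, 0.3]
grip_width: 0.051
gripper_force: 0.0
```

step_arm:
  rows:
    - [-0.01, -0.06, 0, 0, 0, 0]
    - [-0.02, -0.12, 0, 0, 0, 0]
    - [-0.03, -0.18, 0, 0, 0, 0]
    - [-0.04, -0.24, 0, 0, 0, 0]
    - [-0.05, -0.3, 0, 0, 0, 0]

```text
clock: 18.4
tcp_pos: [0.5557, -0.2646, 0.1586]
orientation: [-2.352, -2.083, 0.0]
contact_force: [-0.3, 0.6, -0.1]
grip_width: 0.051
gripper_force: 0.0
```

step_arm:
  rows:
    - [-0.01, -0.06, 0, 0, 0, 0]
    - [-0.02, -0.12, 0, 0, 0, 0]
    - [-0.03, -0.18, 0, 0, 0, 0]
    - [-0.0365, -0.214, -0.05, 0, 0, 0]
    - [-0.0365, -0.214, -0.095, 0, 0, 0]

```text
clock: 18.82
tcp_pos: [0.5322, -0.3997, 0.1024]
orientation: [2.356, 2.069, -0.004]
contact_force: [-0.7, -0.1, -1.4]
grip_width: 0.0512
gripper_force: 0.0
```

step_arm:
  rows:
    - [0, 0, 0, 0, 0, 0]
    - [0, 0, 0, 0, 0, 0]
    - [0, 0, 0, 0, 0, 0]

```text
clock: 19.07
tcp_pos: [0.5356, -0.3905, 0.1027]
orientation: [2.35, 2.084, 0.002]
contact_force: [-0.5, -0.0, -0.4]
grip_width: 0.0512
gripper_force: 0.0
```

```bash
python3 - <<'E'
from h import *
np.set_printoptions(precision=4,suppress=True)
im,KT=shot("wrist","w10"); o=r.get_obs(); print(o["tcp_pos"],o["orientation"],o["grip_width"])
for a,p,bb,k in blobs(im,"red",25): print("w",a,p,bb,onz(KT,p,.065)[:2])
for n in("scene","side"):
  s,KS=shot(n,n+"10")
  for a,p,bb,k in blobs(s,"blue",500): print("carrier",n,a,p,bb)
  for a,p,bb,k in blobs(s,"red",10): 
    if a<50:print(n,p,bb,a)
  print("pred top seated",proj(KS,[.5864,-.0835,.068]))
E
```

```text
[ 0.5361 -0.3907  0.1034] [2.3489 2.0834 0.0021] 0.05102364054905357
w 495.0 [320.9 220.1] (308, 208, 26, 25) [ 0.5341 -0.3923]
carrier scene 2352.0 [296.8 225.1] (253, 200, 91, 52)
scene [44.2 58.6] (42, 56, 6, 6) 28.0
scene [89.7 54.9] (87, 52, 6, 6) 25.0
scene [133.8  51.5] (132, 49, 5, 6) 24.0
scene [329.3 216.5] (327, 215, 6, 4) 22.0
scene [312.7 211.6] (310, 210, 6, 4) 20.0
scene [195.5 175. ] (193, 174, 6, 3) 16.0
pred top seated [313.0212 210.9908]
carrier side 1275.0 [320.1 236.3] (300, 201, 36, 77)
side [373.7 328. ] (370, 325, 8, 7) 43.0
side [322.7 133.8] (320, 131, 6, 7) 26.0
pred top seated [319.6863 207.8825]
```

step_arm:
  rows:
    - [0, 0, -0.03, 0, 0, 0]
    - [0, 0, -0.06, 0, 0, 0]
    - [0, 0, -0.09, 0, 0, 0]
    - [0, 0, -0.105, 0, 0, 0]
    - [0, 0, -0.105, 0, 0, 0]

```text
clock: 19.63
tcp_pos: [0.5339, -0.3903, 0.0376]
orientation: [-2.349, -2.082, 0.001]
contact_force: [-0.6, 0.3, -0.4]
grip_width: 0.0511
gripper_force: 0.0
```

step_arm:
  rows:
    - [0, 0, 0, 0, 0, 0]
    - [0, 0, 0, 0, 0, 0]
    - [0, 0, 0, 0, 0, 0]
    - [0, 0, 0, 0, 0, 0]
    - [0, 0, 0, 0, 0, 0]
  jaw: 1

```text
clock: 20.05
tcp_pos: [0.5355, -0.3922, 0.0404]
orientation: [2.35, 2.081, 0.001]
contact_force: [0.1, 0.6, 6.9]
grip_width: 0.0251
gripper_force: 34.9
```

step_arm:
  rows:
    - [0, 0, 0.04, 0, 0, 0]
    - [0, 0, 0.08, 0, 0, 0]
    - [0, 0, 0.12, 0, 0, 0]
    - [0, 0, 0.16, 0, 0, 0]
    - [0, 0, 0.2, 0, 0, 0]

```text
clock: 20.47
tcp_pos: [0.5342, -0.3914, 0.1601]
orientation: [-2.352, -2.082, -0.0]
contact_force: [0.9, 0.3, -1.0]
grip_width: 0.0252
gripper_force: 34.6
```

step_arm:
  rows:
    - [0.01, 0.06, 0, 0, 0, 0]
    - [0.02, 0.12, 0, 0, 0, 0]
    - [0.03, 0.18, 0, 0, 0, 0]
    - [0.04, 0.24, 0, 0, 0, 0]
    - [0.05, 0.3, 0, 0, 0, 0]

```text
clock: 20.88
tcp_pos: [0.5644, -0.2099, 0.1592]
orientation: [2.352, 2.082, 0.001]
contact_force: [0.4, 0.2, -1.2]
grip_width: 0.0255
gripper_force: 34.6
```

step_arm:
  rows:
    - [0.01, 0.06, 0, 0, 0, 0]
    - [0.02, 0.11, 0, 0, 0, 0]
    - [0.029, 0.151, 0, 0, 0, 0]
    - [0.029, 0.151, 0, 0, 0, 0]
    - [0.029, 0.151, 0, 0, 0, 0]

```text
clock: 21.3
tcp_pos: [0.5822, -0.1188, 0.159]
orientation: [-2.348, -2.087, -0.001]
contact_force: [-0.9, -0.0, 0.1]
grip_width: 0.0251
gripper_force: 34.6
```

```bash
python3 - <<'E'
from h import *
np.set_printoptions(precision=4,suppress=True)
im,KT=shot("wrist","w11"); o=r.get_obs(); print(o["tcp_pos"],o["orientation"],o["grip_width"])
k=blobs(im,"blue",500)[0][3]
print("blue",[(q[0].tolist(),onz(KT,q[0],.042)[:2].round(4).tolist()) for q in cv2.approxPolyDP(cv2.convexHull(k),3,True)])
for n in("scene","side"):
  s,KS=shot(n,n+"11")
  for a,p,bb,k in blobs(s,"blue",500): print("carrier",n,a,p,bb)
E
```

```text
[ 0.5818 -0.121   0.159 ] [ 2.3512  2.083  -0.0004] 0.025207074146020022
blue [([283, 60], [0.5642, -0.0202]), ([362, 62], [0.6226, -0.0285]), ([354, 235], [0.604, -0.1664]), ([348, 243], [0.5981, -0.1732]), ([292, 241], [0.5503, -0.1656]), ([285, 235], [0.5451, -0.1594])]
carrier scene 2344.0 [296.7 225.2] (253, 200, 91, 52)
carrier side 1702.0 [326.4 243.2] (300, 201, 55, 77)
```

step_arm:
  rows:
    - [0, 0, -0.05, 0, 0, 0]
    - [0, 0, -0.09, 0, 0, 0]
    - [0, 0, -0.115, 0, 0, 0]
    - [0, 0, -0.125, 0, 0, 0]
    - [0, 0, -0.125, 0, 0, 0]

```text
clock: 21.87
tcp_pos: [0.5805, -0.1222, 0.0824]
orientation: [-2.353, -2.079, 0.004]
contact_force: [-0.0, 0.2, -0.1]
grip_width: 0.0252
gripper_force: 34.6
```

step_arm:
  rows:
    - [0, 0, -0.007, 0, 0, 0]
    - [0, 0, -0.014, 0, 0, 0]
    - [0, 0, -0.021, 0, 0, 0]
    - [0, 0, -0.028, 0, 0, 0]
    - [0, 0, -0.028, 0, 0, 0]

```text
clock: 22.28
tcp_pos: [0.5816, -0.1208, 0.0665]
orientation: [-2.352, -2.082, 0.0]
contact_force: [-0.4, -0.0, -0.3]
grip_width: 0.0254
gripper_force: 35.0
```

step_arm:
  rows:
    - [0, 0, -0.01, 0, 0, 0]
    - [0, 0, -0.02, 0, 0, 0]
    - [0, 0, -0.03, 0, 0, 0]
    - [0, 0, -0.038, 0, 0, 0]
    - [0, 0, -0.038, 0, 0, 0]

```text
clock: 22.7
tcp_pos: [0.582, -0.1209, 0.0436]
orientation: [-2.352, -2.082, 0.0]
contact_force: [-0.2, -1.0, -0.6]
grip_width: 0.0254
gripper_force: 35.0
```

step_arm:
  rows:
    - [0, 0, -0.002, 0, 0, 0]
    - [0, 0, -0.005, 0, 0, 0]
    - [0, 0, -0.005, 0, 0, 0]

```text
clock: 22.95
tcp_pos: [0.5825, -0.1209, 0.0432]
orientation: [2.352, 2.082, 0.002]
contact_force: [-5.0, 1.0, 18.7]
grip_width: 0.0254
gripper_force: 37.0
```

step_arm:
  rows:
    - [0, 0, 0, 0, 0, 0]
    - [0, 0, 0, 0, 0, 0]
    - [0, 0, 0, 0, 0, 0]
    - [0, 0, 0, 0, 0, 0]
  jaw: 0.4

```text
clock: 23.28
tcp_pos: [0.5816, -0.1209, 0.0408]
orientation: [-2.352, -2.082, 0.001]
contact_force: [0.4, 0.9, -0.3]
grip_width: 0.0517
gripper_force: 0.0
```

step_arm:
  rows:
    - [0, 0, 0.05, 0, 0, 0]
    - [0, 0, 0.1, 0, 0, 0]
    - [0, 0, 0.16, 0, 0, 0]
    - [0, 0, 0.22, 0, 0, 0]
    - [0, 0, 0.28, 0, 0, 0]

```text
clock: 23.7
tcp_pos: [0.5814, -0.1209, 0.2104]
orientation: [-2.352, -2.082, 0.001]
contact_force: [0.3, -0.2, -1.3]
grip_width: 0.0512
gripper_force: 0.0
```

step_arm:
  rows:
    - [0.03, 0.06, 0.03, 0, 0, 0.019]
    - [0.04, 0.12, 0.06, 0, 0, 0.0387]
    - [0.04, 0.18, 0.1, 0, 0, 0.0387]
    - [0.04, 0.24, 0.12, 0, 0, 0.0387]
    - [0.04, 0.3, 0.13, 0, 0, 0.0387]

```text
clock: 24.12
tcp_pos: [0.6067, 0.0612, 0.2897]
orientation: [2.22, 2.22, 0.005]
contact_force: [0.9, 0.5, -0.2]
grip_width: 0.0508
gripper_force: 0.0
```

step_arm:
  rows:
    - [0, 0.06, 0, 0, 0, 0]
    - [0, 0.1, 0, 0, 0, 0]
    - [0, 0.1, 0, 0, 0, 0]
    - [0, 0.1, 0, 0, 0, 0]
    - [0, 0.1, 0, 0, 0, 0]

```text
clock: 24.53
tcp_pos: [0.6058, 0.118, 0.2867]
orientation: [2.222, 2.22, -0.002]
contact_force: [0.3, -0.7, 0.0]
grip_width: 0.051
gripper_force: 0.0
```

```bash
python3 - <<'E'
from h import *
np.set_printoptions(precision=4,suppress=True)
im,KT=shot("wrist","w12"); o=r.get_obs(); print(o["tcp_pos"],o["orientation"],o["grip_width"])
for c in("red","yellow"):
  for a,p,bb,k in blobs(im,c,25): print("w",c,a,p,bb,onz(KT,p,.127)[:2],onz(KT,p,.075)[:2],onz(KT,p,.068)[:2])
for n in("scene","side"):
  s,KS=shot(n,n+"12")
  for a,p,bb,k in blobs(s,"blue",500): print("carrier",n,a,p,bb)
  for a,p,bb,k in blobs(s,"red",10): 
    if a<50:print(n,p,bb,a)
  print("pred top seated",proj(KS,[.5818,-.1212,.068]))
E
```

```text
[0.6059 0.1172 0.2869] [ 2.2235  2.2187 -0.0017] 0.05136747137311854
w red 261.0 [413.8 162.2] (405, 153, 18, 19) [0.6913 0.1286] [0.7057 0.1189] [0.7077 0.1176]
w red 190.0 [183.5 291.7] (173, 286, 22, 13) [ 0.4604 -0.0085] [ 0.4364 -0.041 ] [ 0.4332 -0.0454]
w red 103.0 [190.7 365.3] (186, 356, 10, 19) [ 0.458  -0.1022] [ 0.4336 -0.1502] [ 0.4303 -0.1566]
w red 95.0 [309.2 291.9] (304, 287, 12, 11) [ 0.592  -0.0088] [ 0.59   -0.0413] [ 0.5897 -0.0457]
w red 90.0 [305.7 317.8] (300, 313, 12, 10) [ 0.588  -0.0403] [ 0.5852 -0.078 ] [ 0.5848 -0.0831]
w red 82.0 [302.7 343.1] (297, 339, 12, 9) [ 0.5842 -0.0726] [ 0.5809 -0.1156] [ 0.5804 -0.1214]
w yellow 453.0 [289.1 278.2] (269, 241, 66, 108) [0.5714 0.0072] [ 0.5659 -0.0226] [ 0.5652 -0.0266]
w yellow 42.0 [408.4 152. ] (402, 149, 15, 10) [0.6856 0.1381] [0.6991 0.13  ] [0.7009 0.129 ]
carrier scene 2181.0 [296.8 226.1] (253, 200, 91, 52)
scene [44.2 58.6] (42, 56, 6, 6) 28.0
scene [89.7 54.9] (87, 52, 6, 6) 25.0
scene [133.8  51.4] (132, 49, 5, 6) 25.0
scene [329.3 216.5] (327, 215, 6, 4) 22.0
scene [312.7 211.8] (310, 210, 6, 5) 21.0
scene [296.4 207.4] (294, 206, 6, 4) 19.0
pred top seated [296.9173 206.3804]
carrier side 1468.0 [326.1 246.5] (300, 204, 55, 74)
side [322.5 134.1] (320, 132, 5, 6) 22.0
side [325.  218.2] (323, 217, 5, 3) 13.0
side [319.  207.5] (317, 207, 5, 2) 10.0
pred top seated [325.3643 218.4996]
```

View pics/w12.png

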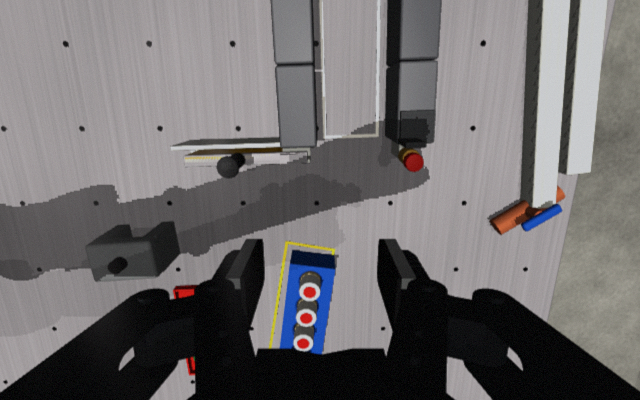

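All three white vials are seated: dots at (0.590,-0.046), (0.585,-0.083) and (0.580,-0.121), matching the wells. The bay's white mark begins at v≈136, the gate post is at px (229,165) and the red knob at (413,161). I'll move over the bay for one measurement.

step_arm:
  rows:
    - [0.01, 0.06, 0, 0, 0, 0]
    - [0.02, 0.12, 0, 0, 0, 0]
    - [0.03, 0.18, 0, 0, 0, 0]
    - [0.03, 0.22, 0, 0, 0, 0]
    - [0.03, 0.22, 0, 0, 0, 0]

```text
clock: 25.1
tcp_pos: [0.6225, 0.2578, 0.2865]
orientation: [-2.211, -2.227, -0.002]
contact_force: [-1.1, 0.4, 0.2]
grip_width: 0.0509
gripper_force: 0.0
```

step_arm:
  rows:
    - [0, 0, 0, 0, 0, 0]
    - [0, 0, 0, 0, 0, 0]
    - [0, 0, 0, 0, 0, 0]

```text
clock: 25.35
tcp_pos: [0.6245, 0.2484, 0.2873]
orientation: [2.224, 2.217, -0.001]
contact_force: [-1.0, -0.1, -0.2]
grip_width: 0.0511
gripper_force: 0.0
```

```bash
python3 - <<'E'
from h import *
np.set_printoptions(precision=4,suppress=True)
im,KT=shot("wrist","w13"); o=r.get_obs(); print(o["tcp_pos"],o["orientation"])
for a,p,bb,k in blobs(im,"red",25): print("red",a,p,bb,onz(KT,p,.127)[:2])
h=cv2.cvtColor(im,cv2.COLOR_RGB2HSV); m=((h[...,1]<30)&(h[...,2]>185)).astype(np.uint8)*255
cs,_=cv2.findContours(m,cv2.RETR_EXTERNAL,cv2.CHAIN_APPROX_NONE)
for k in cs:
    if len(k)>60: print("white",cv2.boundingRect(k),[(q[0].tolist(),onz(KT,q[0],0)[:2].round(4).tolist()) for q in cv2.approxPolyDP(cv2.convexHull(k),3,True)])
cv2.imwrite("pics/m13.png",m)
E
```

```text
[0.6245 0.2486 0.2874] [ 2.2244  2.2171 -0.0004]
red 578.0 [186.4 379.5] (176, 363, 20, 37) [0.469  0.0085]
red 95.0 [454.1 395.1] (446, 389, 20, 11) [ 0.7766 -0.0148]
red 63.0 [176.3 384.8] (173, 370, 8, 30) [0.4566 0.0011]
white (317, 209, 44, 23) [([360, 209], [0.6767, 0.1703]), ([359, 230], [0.6761, 0.1394]), ([317, 231], [0.6176, 0.1381])]
white (304, 73, 56, 57) [([359, 128], [0.6723, 0.2795]), ([305, 94], [0.6038, 0.3216]), ([304, 75], [0.603, 0.344]), ([358, 73], [0.6693, 0.346])]
white (534, 0, 40, 268) [([573, 0], [0.9169, 0.425]), ([554, 265], [0.9578, 0.0844]), ([534, 267], [0.9296, 0.0813]), ([548, 0], [0.8879, 0.4252])]
white (504, 0, 33, 295) [([536, 0], [0.874, 0.4252]), ([523, 294], [0.9209, 0.0372]), ([504, 291], [0.8921, 0.0424]), ([511, 0], [0.8449, 0.4253])]
white (307, 0, 47, 17) [([353, 2], [0.6614, 0.424]), ([353, 14], [0.6617, 0.4114]), ([307, 16], [0.6076, 0.4095]), ([307, 0], [0.6079, 0.4263])]
```

View pics/w13.png

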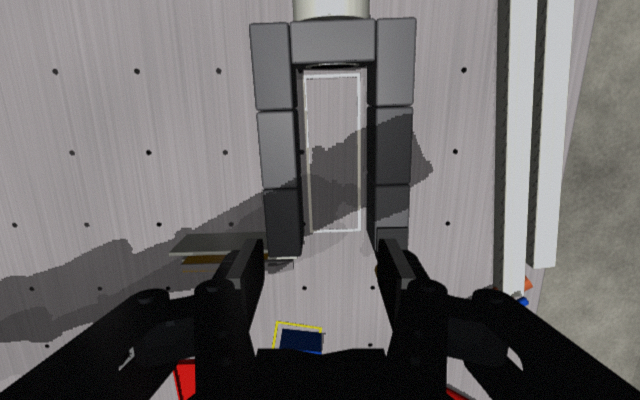

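The white outline's outer corners are at px (304,75), (358,73) and (360,231), giving 66 x 208 mm as expected. That puts the mark's centre at about (0.640,0.241) with yaw +0.033 rad; the knob position this predicts matches its measured one. Next I'll return to the handle and re-check the carrier.

step_arm:
  rows:
    - [-0.01, -0.06, 0, 0, 0, 0]
    - [-0.02, -0.12, 0, 0, 0, 0]
    - [-0.03, -0.18, 0, 0, 0, 0]
    - [-0.04, -0.24, 0, 0, 0, 0]
    - [-0.05, -0.3, 0, 0, 0, 0]

```text
clock: 25.82
tcp_pos: [0.5933, 0.0679, 0.2876]
orientation: [2.223, 2.219, 0.001]
contact_force: [-0.5, -0.4, 0.8]
grip_width: 0.0511
gripper_force: 0.0
```

step_arm:
  rows:
    - [-0.01, -0.06, 0, 0, 0, 0]
    - [-0.02, -0.12, 0, 0, 0, 0]
    - [-0.03, -0.18, -0.01, 0, 0, -0.01]
    - [-0.035, -0.24, -0.03, 0, 0, -0.02]
    - [-0.035, -0.3, -0.05, 0, 0, -0.0387]

```text
clock: 26.23
tcp_pos: [0.5718, -0.1122, 0.258]
orientation: [2.355, 2.077, 0.002]
contact_force: [0.7, 0.7, -0.2]
grip_width: 0.0512
gripper_force: 0.0
```

step_arm:
  rows:
    - [0, -0.06, -0.05, 0, 0, 0]
    - [0, -0.12, -0.1, 0, 0, 0]
    - [0, -0.152, -0.14, 0, 0, 0]
    - [0, -0.152, -0.15, 0, 0, 0]
    - [0, -0.152, -0.15, 0, 0, 0]

```text
clock: 26.65
tcp_pos: [0.5699, -0.2029, 0.1648]
orientation: [-2.356, -2.073, 0.006]
contact_force: [-0.3, 1.0, 0.0]
grip_width: 0.0512
gripper_force: 0.0
```

step_arm:
  rows:
    - [0, 0, 0, 0, 0, 0]
    - [0, 0, 0, 0, 0, 0]
    - [0, 0, 0, 0, 0, 0]

```text
clock: 26.9
tcp_pos: [0.5741, -0.1989, 0.1689]
orientation: [2.349, 2.083, 0.004]
contact_force: [0.9, -0.5, -1.0]
grip_width: 0.0513
gripper_force: 0.0
```

```bash
python3 - <<'E'
from h import *
np.set_printoptions(precision=4,suppress=True)
im,KT=shot("wrist","w14"); o=r.get_obs(); print(o["tcp_pos"],o["orientation"])
for a,p,bb,k in blobs(im,"red",25): print("red",a,p,bb,onz(KT,p,.068)[:2])
print("handle pred px",proj(KT,[.5721,-.2006,.105]))
for n in("scene","side"):
  s,KS=shot(n,n+"14")
  for a,p,bb,k in blobs(s,"blue",500): print("carrier",n,a,p,bb)
E
```

```text
[ 0.574  -0.199   0.1688] [2.349  2.0834 0.0031]
red 14287.0 [171.8 130.2] (95, 43, 144, 179) [ 0.469  -0.1403]
red 3070.0 [600.9  73. ] (552, 38, 88, 76) [ 0.7806 -0.1377]
red 426.0 [318.2  24.6] (307, 13, 23, 24) [ 0.5853 -0.0826]
red 364.0 [318.5  83.8] (308, 73, 22, 22) [ 0.5808 -0.1209]
handle pred px [319.8853 206.6391]
carrier scene 2164.0 [297.  226.3] (253, 200, 91, 52)
carrier side 1450.0 [326.1 246.7] (300, 204, 55, 74)
```

View pics/w14.png

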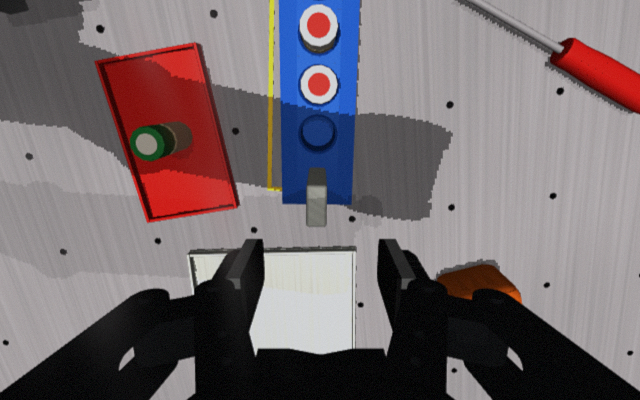

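The handle top is at px (316,212) between the jaws, the green vial is upright in the red tray and the carrier is unmoved. I'll go down and grip the handle.

step_arm:
  rows:
    - [-0.001, 0, -0.05, 0, 0, 0]
    - [-0.001, 0, -0.1, 0, 0, 0]
    - [-0.001, 0, -0.14, 0, 0, 0]
    - [-0.001, 0, -0.152, 0, 0, 0]
    - [-0.001, 0, -0.152, 0, 0, 0]

```text
clock: 27.47
tcp_pos: [0.571, -0.1993, 0.0744]
orientation: [-2.349, -2.081, 0.003]
contact_force: [0.6, 0.0, 0.4]
grip_width: 0.051
gripper_force: 0.0
```

step_arm:
  rows:
    - [0, 0, 0, 0, 0, 0]
    - [0, 0, 0, 0, 0, 0]
    - [0, 0, 0, 0, 0, 0]
    - [0, 0, 0, 0, 0, 0]
    - [0, 0, 0, 0, 0, 0]
  jaw: 1
  squeeze: 60

```text
clock: 27.88
tcp_pos: [0.5729, -0.2005, 0.0776]
orientation: [2.351, 2.081, 0.002]
contact_force: [-2.9, 0.5, 6.4]
grip_width: 0.0126
gripper_force: 61.3
```

step_arm:
  rows:
    - [0, 0, 0, 0, 0, 0]
    - [0, 0, 0, 0, 0, 0]

```text
clock: 28.05
tcp_pos: [0.5729, -0.2005, 0.0776]
orientation: [2.351, 2.081, 0.002]
contact_force: [-2.3, -0.3, 6.5]
grip_width: 0.0125
gripper_force: 61.3
```

The handle is gripped (12.5 mm, 61 N). I'll slide toward the bay axis while turning +0.155 rad, staying outside the mouth.

step_arm:
  rows:
    - [0.006, 0.02, 0, 0, 0, 0.005]
    - [0.014, 0.04, 0, 0, 0, 0.01]
    - [0.024, 0.06, 0, 0, 0, 0.015]
    - [0.036, 0.08, 0, 0, 0, 0.02]
    - [0.05, 0.1, 0, 0, 0, 0.025]

```text
clock: 28.47
tcp_pos: [0.6021, -0.1442, 0.0778]
orientation: [2.268, 2.167, -0.004]
contact_force: [-4.3, -7.9, 6.3]
grip_width: 0.0125
gripper_force: 61.3
```

step_arm:
  rows:
    - [0.016, 0.02, 0, 0, 0, 0.005]
    - [0.032, 0.04, 0, 0, 0, 0.01]
    - [0.048, 0.06, 0, 0, 0, 0.015]
    - [0.064, 0.08, 0, 0, 0, 0.02]
    - [0.081, 0.103, 0, 0, 0, 0.0242]

```text
clock: 28.88
tcp_pos: [0.6504, -0.0839, 0.0779]
orientation: [2.185, 2.252, -0.007]
contact_force: [-5.7, -10.2, 9.6]
grip_width: 0.0123
gripper_force: 61.7
```

step_arm:
  rows:
    - [0, 0, 0, 0, 0, 0]
    - [0, 0, 0, 0, 0, 0]
    - [0, 0, 0, 0, 0, 0]

```text
clock: 29.13
tcp_pos: [0.6529, -0.0774, 0.0775]
orientation: [2.182, 2.256, 0.007]
contact_force: [3.4, 2.5, 4.2]
grip_width: 0.0129
gripper_force: 61.0
```

```bash
cat > pose.py <<'E'
from h import *
np.set_printoptions(precision=4,suppress=True)
C=np.array([.640,.241]);Y=np.array([-.033,.9995]);X=np.array([.9995,.033])
def dots(im,KT,zs=.068):
    out=[]
    for a,p,bb,k in blobs(im,"red",60):
        if a<900 and .6<bb[2]/bb[3]<1.8: out.append(onz(KT,p,zs)[:2])
    return out
if __name__=="__main__":
    import sys
    im,KT=shot("wrist",sys.argv[1]); o=r.get_obs(); print(o["tcp_pos"],o["orientation"],o["contact_force"])
    for d in dots(im,KT): print("dot",d,"bay",X@(d-C),Y@(d-C))
E
python3 pose.py w15
```

```text
[ 0.653  -0.0773  0.0775] [2.1822 2.2562 0.007 ] [4.1573 3.428  5.0718]
```

```bash
sed -i 's/a<900/a<3000/' pose.py; python3 - <<'E'
from pose import *
im,KT=shot("wrist","w15b")
for a,p,bb,k in blobs(im,"red",60): print(a,p,bb,onz(KT,p,.068)[:2])
k=blobs(im,"blue",500)[0][3]
print("blue",[(q[0].tolist(),onz(KT,q[0],.042)[:2].round(4).tolist()) for q in cv2.approxPolyDP(cv2.convexHull(k),4,True)])
s,KS=shot("scene","s15")
for a,p,bb,k in blobs(s,"red",10): 
    d=onz(KS,p,.068)[:2]; print(p,a,d,"bay",X@(d-C),Y@(d-C))
E
```

```text
14564.0 [ 49.7 276.8] (0, 186, 110, 189) [ 0.5073 -0.1054]
4331.0 [562.3 298. ] (499, 250, 124, 94) [ 0.7854 -0.1099]
962.0 [321.6  72.3] (305, 55, 34, 36) [0.6493 0.0026]
blue [([380, 0], [0.6775, 0.0394]), ([369, 246], [0.6815, -0.0939]), ([271, 246], [0.6222, -0.0958]), ([261, 0], [0.6181, 0.0374])]
[239.1 314.2] 759.0 [ 0.869  -0.1194] bay 0.21702917863285692 -0.3677649173897892
[325.3 192.3] 535.0 [ 0.518  -0.0771] bay -0.1324466463519984 -0.31390109247571674
[282.7 189.8] 313.0 [ 0.5363 -0.1713] bay -0.1172109114640903 -0.40869538090739355
[409.1 249.6] 92.0 [0.6416 0.1264] bay -0.002208715525492478 -0.11461819926320266
[69.2  5.1] 58.0 [-0.5685 -1.74  ] bay -1.2732618241500335 -1.9401659781837894
[383.  247.8] 29.0 [0.651  0.0781] bay 0.00565136112784184 -0.16319087176636105
[363.4 243.9] 29.0 [0.6515 0.0399] bay 0.00484413987659417 -0.2013314921314708
[44.3 58.6] 29.0 [ 0.0447 -1.3078] bay -0.6461021986881343 -1.5283902373369593
[344.2 240.4] 27.0 [0.6528 0.002 ] bay 0.004901850827564017 -0.23928587782060504
[89.7 54.9] 25.0 [-0.0322 -1.1687] bay -0.7184125152838277 -1.386847164257999
[133.8  51.4] 25.0 [-0.1083 -1.029 ] bay -0.7898633219003572 -1.2446971406369742
```

The carrier's centre is at (0.649,0.003), 1.5 mm off the bay axis, with yaw about +0.03 from its side edges. I'll slide it in.

step_arm:
  rows:
    - [-0.001, 0.025, 0, 0, 0, 0]
    - [-0.002, 0.05, 0, 0, 0, 0]
    - [-0.003, 0.075, 0, 0, 0, 0]
    - [-0.004, 0.1, 0, 0, 0, 0]
    - [-0.005, 0.125, 0, 0, 0, 0]

```text
clock: 29.7
tcp_pos: [0.6486, -0.0091, 0.0775]
orientation: [2.187, 2.247, -0.003]
contact_force: [-0.5, -9.7, 8.3]
grip_width: 0.0121
gripper_force: 61.5
```

step_arm:
  rows:
    - [-0.001, 0.025, 0, 0, 0, 0]
    - [-0.002, 0.05, 0, 0, 0, 0]
    - [-0.003, 0.075, 0, 0, 0, 0]
    - [-0.004, 0.1, 0, 0, 0, 0]
    - [-0.005, 0.125, 0, 0, 0, 0]

```text
clock: 30.12
tcp_pos: [0.6461, 0.0656, 0.0775]
orientation: [2.187, 2.247, -0.003]
contact_force: [0.1, -11.1, 10.1]
grip_width: 0.0125
gripper_force: 61.6
```

step_arm:
  rows:
    - [-0.001, 0.025, 0, 0, 0, 0]
    - [-0.002, 0.05, 0, 0, 0, 0]
    - [-0.003, 0.075, 0, 0, 0, 0]
    - [-0.004, 0.1, 0, 0, 0, 0]
    - [-0.004, 0.12, 0, 0, 0, 0]

```text
clock: 30.53
tcp_pos: [0.6439, 0.1382, 0.0775]
orientation: [2.186, 2.248, -0.004]
contact_force: [0.6, -11.7, 11.2]
grip_width: 0.0126
gripper_force: 61.8
```

step_arm:
  rows:
    - [0, 0, 0, 0, 0, 0]
    - [0, 0, 0, 0, 0, 0]
    - [0, 0, 0, 0, 0, 0]

```text
clock: 30.78
tcp_pos: [0.6438, 0.142, 0.0775]
orientation: [2.185, 2.253, 0.002]
contact_force: [1.0, -2.4, 8.1]
grip_width: 0.0127
gripper_force: 61.5
```

```bash
python3 - <<'E'
from pose import *
im,KT=shot("wrist","w16");print(r.get_obs()["tcp_pos"])
for a,p,bb,k in blobs(im,"red",60):
    d=onz(KT,p,.068)[:2]; print(a,p,bb,d,"bay",X@(d-C),Y@(d-C))
k=blobs(im,"blue",500)[0][3]
print("blue",[(q[0].tolist(),onz(KT,q[0],.042)[:2].round(4).tolist()) for q in cv2.approxPolyDP(cv2.convexHull(k),4,True)])
s,KS=shot("scene","s16")
for a,p,bb,k in blobs(s,"red",10): 
    d=onz(KS,p,.068)[:2]
    if abs(X@(d-C))<.04: print(p,a,d,"bay",X@(d-C),Y@(d-C))
E
```

```text
[0.6438 0.1419 0.0775]
940.0 [321.6  72.5] (305, 55, 34, 36) [0.6403 0.2218] bay -0.0003200100107394128 -0.019228740300080528
314.0 [450.8 344.5] (439, 331, 26, 26) [0.7188 0.0771] bay 0.07339261037869668 -0.166421497022714
blue [([381, 0], [0.669, 0.2585]), ([369, 246], [0.6722, 0.1252]), ([271, 246], [0.6128, 0.1235]), ([262, 0], [0.6097, 0.2567])]
[408.9 249.8] 94.0 [0.6422 0.1261] bay -0.001583088854865299 -0.1149251134000035
[503.7 269.2] 35.0 [0.6419 0.2965] bay 0.0037647982203165295 0.05545669063238914
[482.3 265. ] 34.0 [0.6424 0.2596] bay 0.0030580579254910734 0.01846897542033098
[460.3 260.9] 32.0 [0.6435 0.2207] bay 0.0028728041948190585 -0.02038398038820527
```

View pics/w16.png

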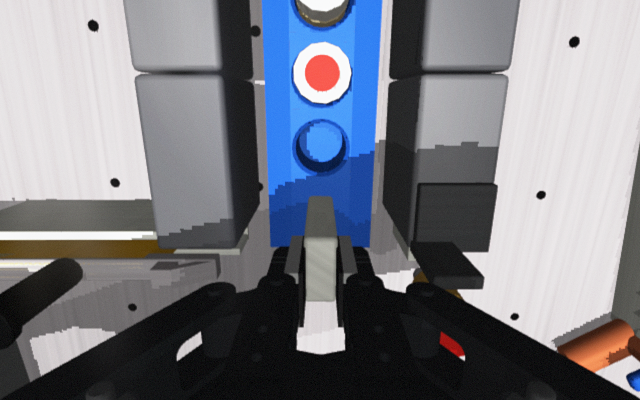

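The carrier is inside, on the axis, with 19–20 mm to go: dot at px (322,72), bay x 0, y -0.019.

step_arm:
  rows:
    - [0, 0.01, 0, 0, 0, 0]
    - [-0.001, 0.02, 0, 0, 0, 0]
    - [-0.001, 0.03, 0, 0, 0, 0]
    - [-0.001, 0.033, 0, 0, 0, 0]
    - [-0.001, 0.033, 0, 0, 0, 0]

```text
clock: 31.3
tcp_pos: [0.6435, 0.1579, 0.0775]
orientation: [2.186, 2.249, -0.003]
contact_force: [0.6, -9.4, 10.4]
grip_width: 0.0123
gripper_force: 61.7
```

step_arm:
  rows:
    - [0, 0, 0, 0, 0, 0]
    - [0, 0, 0, 0, 0, 0]
    - [0, 0, 0, 0, 0, 0]

```text
clock: 31.55
tcp_pos: [0.6435, 0.1579, 0.0775]
orientation: [2.187, 2.249, -0.002]
contact_force: [0.0, -8.7, 10.9]
grip_width: 0.0122
gripper_force: 61.7
```

```bash
python3 - <<'E'
from pose import *
im,KT=shot("wrist","w17");print(r.get_obs()["tcp_pos"])
for a,p,bb,k in blobs(im,"red",60):
    d=onz(KT,p,.068)[:2]; print(a,p,bb,d,"bay",X@(d-C),Y@(d-C))
s,KS=shot("scene","s17")
for a,p,bb,k in blobs(s,"red",10): 
    d=onz(KS,p,.068)[:2]
    if abs(X@(d-C))<.04: print(p,a,d,"bay",X@(d-C),Y@(d-C))
E
```

```text
[0.6435 0.1579 0.0775]
937.0 [321.8  72.1] (305, 55, 34, 36) [0.6403 0.2378] bay 0.0002100649325873102 -0.0031730739793945292
284.0 [452.4 346.4] (440, 336, 25, 25) [0.7196 0.0913] bay 0.07458615591996949 -0.15221442552038608
[408.9 249.9] 95.0 [0.6425 0.1261] bay -0.001318682951959666 -0.1148955388084427
[513.3 271.4] 38.0 [0.6425 0.3129] bay 0.004862770164040233 0.07174401997769425
[469.4 262.9] 34.0 [0.6439 0.2369] bay 0.003723813831491943 -0.004206537948754745
[491.4 266.9] 33.0 [0.6425 0.2754] bay 0.0036475226942201213 0.03428635656239516
```

step_arm:
  rows:
    - [0, 0.004, 0, 0, 0, 0]
    - [0, 0.007, 0, 0, 0, 0]
    - [0, 0.007, 0, 0, 0, 0]
    - [0, 0.007, 0, 0, 0, 0]

```text
clock: 31.98
tcp_pos: [0.6435, 0.1608, 0.0775]
orientation: [2.187, 2.247, -0.004]
contact_force: [0.1, -11.7, 10.4]
grip_width: 0.0124
gripper_force: 61.9
```

step_arm:
  rows:
    - [0, 0, 0, 0, 0, 0]
    - [0, 0, 0, 0, 0, 0]
    - [0, 0, 0, 0, 0, 0]
    - [0, 0, 0, 0, 0, 0]
  jaw: 0.7

```text
clock: 32.32
tcp_pos: [0.6409, 0.1681, 0.0754]
orientation: [-2.183, -2.258, 0.001]
contact_force: [1.5, 0.7, 0.4]
grip_width: 0.0261
gripper_force: 0.0
```

step_arm:
  rows:
    - [0, 0, 0.03, 0, 0, 0]
    - [0, 0, 0.08, 0, 0, 0]
    - [0, 0, 0.14, 0, 0, 0]
    - [0, 0, 0.2, 0, 0, 0]
    - [0, 0, 0.26, 0, 0, 0]

```text
clock: 32.73
tcp_pos: [0.641, 0.1681, 0.2331]
orientation: [-2.183, -2.258, 0.002]
contact_force: [0.4, 0.1, -0.3]
grip_width: 0.0256
gripper_force: 0.0
```

step_arm:
  rows:
    - [0, 0.03, 0.04, 0, 0, 0]
    - [0, 0.06, 0.07, 0, 0, 0]
    - [0, 0.06, 0.07, 0, 0, 0]
    - [0, 0.06, 0.07, 0, 0, 0]
    - [0, 0.06, 0.07, 0, 0, 0]

```text
clock: 33.15
tcp_pos: [0.6411, 0.2031, 0.2726]
orientation: [-2.184, -2.258, 0.004]
contact_force: [0.3, -1.3, -0.7]
grip_width: 0.0255
gripper_force: 0.0
```

```bash
python3 - <<'E'
from pose import *
im,KT=shot("wrist","w18");print(r.get_obs()["tcp_pos"],r.get_obs()["orientation"])
for a,p,bb,k in blobs(im,"red",30):
    d=onz(KT,p,.068)[:2]; print(a,p,bb,d,"bay",X@(d-C),Y@(d-C),"z127",onz(KT,p,.127)[:2])
k=blobs(im,"blue",500)[0][3]
for q in cv2.approxPolyDP(cv2.convexHull(k),3,True):
    d=onz(KT,q[0],.042)[:2];print("blue",q[0],d,"bay",X@(d-C),Y@(d-C))
s,KS=shot("scene","s18")
for a,p,bb,k in blobs(s,"red",10): 
    d=onz(KS,p,.068)[:2]
    if abs(X@(d-C))<.04: print(p,a,d,"bay",X@(d-C),Y@(d-C))
E
```

```text
[0.6411 0.2024 0.2722] [-2.185  -2.2564  0.0049]
276.0 [443.3 386.5] (428, 372, 35, 28) [ 0.8093 -0.0864] bay 0.1583609951342108 -0.33285703849675535 z127 [ 0.781  -0.0274]
268.0 [168.3 349.3] (158, 340, 23, 23) [ 0.4542 -0.0407] bay -0.1949881702631676 -0.2753803116869394 z127 [0.4844 0.0109]
242.0 [201.1 382.8] (188, 370, 25, 28) [ 0.4924 -0.0917] bay -0.15850790774087267 -0.3276957053319624 z127 [ 0.5163 -0.0318]
191.0 [324.2  49.8] (317, 42, 15, 16) [0.6389 0.3169] bay 0.0013654355051490876 0.07594863127577753 z127 [0.6387 0.3095]
170.0 [323.3  90.1] (316, 83, 15, 15) [0.6393 0.2792] bay 0.0005581466778570228 0.03820196857634803 z127 [0.639 0.278]
159.0 [322.7 128.6] (316, 122, 14, 14) [0.64   0.2409] bay 8.91919120811871e-06 -0.0001255204561892559 z127 [0.6396 0.246 ]
blue [351  31] [0.666  0.3391] bay 0.0292727026884898 0.09724075158104935
blue [346 209] [0.6712 0.1451] bay 0.028042598823720205 -0.0969266688980891
blue [297 209] [0.6128 0.1431] bay -0.030425981996700182 -0.09696127871925482
blue [296  31] [0.6091 0.3373] bay -0.027709894065745692 0.09729394853822598
[409.  249.5] 97.0 [0.6414 0.1262] bay -0.002425315992480797 -0.11483082535630317
[515.1 271.6] 38.0 [0.6421 0.3159] bay 0.004539453052475559 0.07481306857990867
[492.9 267.4] 36.0 [0.643 0.278] bay 0.0042137526104283176 0.036864527654856157
[471.  263.2] 34.0 [0.6438 0.2397] bay 0.0037413134194797977 -0.0013799834016464665
```

View pics/w18.png

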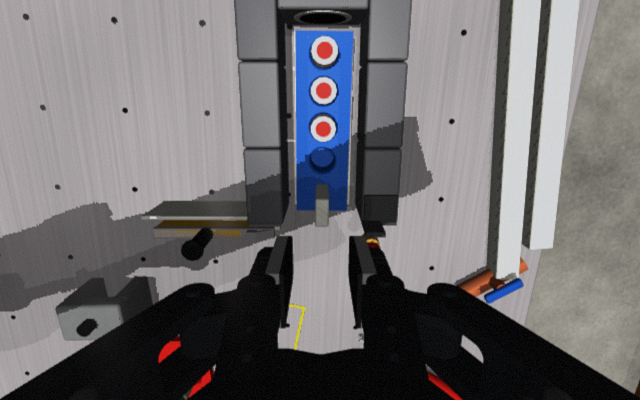

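The carrier sits in the white outline on all sides: centre dot at px (323,129), bay offset (0,0). The post top is at about px (205,235). I'll confirm the post's position numerically.

```bash
python3 - <<'E'
from pose import *
im=cv2.imread("pics/w18.png")[:,:,::-1]; K,_=cam("wrist")
o=dict(tcp_pos=np.array([.6411,.2024,.2722]),orientation=np.array([-2.185,-2.2564,.0049])); KT=cam("wrist",o)
pp=C-.135*X-.115*Y; print("pred",pp,"px",proj(KT,[*pp,.121]),proj(KT,[*pp,.075]))
g=cv2.cvtColor(im.copy(),cv2.COLOR_RGB2GRAY)[222:268,175:225]; m=(g<28).astype(np.uint8)
cs,_=cv2.findContours(m,cv2.RETR_EXTERNAL,cv2.CHAIN_APPROX_NONE)
for k in cs:
    if len(k)>15: print(cv2.boundingRect(k),cv2.minAreaRect(k))
for p in [(205,235),(196,247),(193,249)]:
    d=onz(KT,p,.121)[:2];print(p,d,X@(d-C),Y@(d-C))
KS=cam("scene"); d=onz(KS,(418.8,189.5),.121)[:2]; print("scene",d,X@(d-C),Y@(d-C))
print(r.get_obs()["tcp_pos"])
E
```

```text
pred [0.5089 0.1216] px [185.6411 251.2911] [201.5711 233.2496]
(6, 5, 32, 33) ((22.750003814697266, 21.750001907348633), (20.50609588623047, 36.769554138183594), 45.0)
(205, 235) [0.529  0.1395] -0.11430359313827573 -0.09774897072188488
(196, 247) [0.5194 0.1265] -0.12433754514376054 -0.11041348457247564
(193, 249) [0.5163 0.1243] -0.12750527115566052 -0.11255101837628916
scene [0.52  0.122] -0.12387956400165251 -0.11493625938927082
[0.6412 0.2022 0.2722]
```

The post is at about bay x -0.128, y -0.113 (world 0.516, 0.122), so the gate is near open. I'll approach from the -x side with the jaws shut.

step_arm:
  rows:
    - [-0.06, -0.03, 0, 0, 0, 0]
    - [-0.12, -0.06, 0, 0, 0, 0]
    - [-0.18, -0.09, 0, 0, 0, 0]
    - [-0.24, -0.12, 0, 0, 0, 0]
    - [-0.287, -0.137, 0, 0, 0, 0]
  jaw: 1

```text
clock: 33.67
tcp_pos: [0.4665, 0.1181, 0.2725]
orientation: [-2.187, -2.254, 0.005]
contact_force: [0.0, -0.5, 0.6]
grip_width: -0.0002
gripper_force: 0.0
```

step_arm:
  rows:
    - [0, 0, 0, 0, 0, 0]
    - [0, 0, -0.06, 0, 0, 0]
    - [0, 0, -0.12, 0, 0, 0]
    - [0, 0, -0.18, 0, 0, 0]
    - [0, 0, -0.2, 0, 0, 0]

```text
clock: 34.08
tcp_pos: [0.4665, 0.1196, 0.149]
orientation: [-2.184, -2.255, 0.011]
contact_force: [-1.2, -0.4, 0.4]
grip_width: -0.0001
gripper_force: 0.0
```

step_arm:
  rows:
    - [0, 0, -0.05, 0, 0, 0]
    - [0, 0, -0.09, 0, 0, 0]
    - [0, 0, -0.11, 0, 0, 0]
    - [0, 0, -0.11, 0, 0, 0]
    - [0, 0, -0.11, 0, 0, 0]

```text
clock: 34.5
tcp_pos: [0.4692, 0.1207, 0.0872]
orientation: [-2.185, -2.256, 0.004]
contact_force: [0.7, -0.3, 0.1]
grip_width: 0.0003
gripper_force: 0.0
```

```bash
python3 - <<'E'
from pose import *
o=r.get_obs(); t=o["tcp_pos"]; print(t,o["orientation"],o["grip_width"],"bay",X@(t[:2]-C),Y@(t[:2]-C))
E
```

```text
[0.4692 0.1207 0.0872] [-2.185  -2.2562  0.0038] 0.00025043517251063276 bay -0.17471530811808145 -0.11457209251666714
```

step_arm:
  rows:
    - [0.022, 0.0007, 0, 0, 0, 0]
    - [0.044, 0.0015, 0, 0, 0, 0]
    - [0.066, 0.0022, 0, 0, 0, 0]
    - [0.088, 0.003, 0, 0, 0, 0]
    - [0.11, 0.0036, 0, 0, 0, 0]

```text
clock: 34.92
tcp_pos: [0.5346, 0.1234, 0.0888]
orientation: [-2.183, -2.256, 0.004]
contact_force: [-5.4, 0.1, 2.7]
grip_width: 0.0001
gripper_force: 3.2
```

step_arm:
  rows:
    - [0.02, 0.0007, 0, 0, 0, 0]
    - [0.04, 0.0013, 0, 0, 0, 0]
    - [0.06, 0.002, 0, 0, 0, 0]
    - [0.08, 0.0027, 0, 0, 0, 0]
    - [0.1, 0.0033, 0, 0, 0, 0]

```text
clock: 35.33
tcp_pos: [0.5946, 0.1253, 0.0888]
orientation: [-2.183, -2.256, 0.004]
contact_force: [-6.7, -0.5, 3.0]
grip_width: -0.0002
gripper_force: 3.1
```

step_arm:
  rows:
    - [0.01, 0.0003, 0, 0, 0, 0]
    - [0.02, 0.0007, 0, 0, 0, 0]
    - [0.03, 0.001, 0, 0, 0, 0]
    - [0.04, 0.0013, 0, 0, 0, 0]
    - [0.05, 0.0017, 0, 0, 0, 0]

```text
clock: 35.75
tcp_pos: [0.6216, 0.1263, 0.0883]
orientation: [-2.181, -2.254, 0.01]
contact_force: [-8.2, -1.3, 2.6]
grip_width: -0.0002
gripper_force: 3.9
```

step_arm:
  rows:
    - [0, 0, 0, 0, 0, 0]
    - [0, 0, 0, 0, 0, 0]

```text
clock: 35.92
tcp_pos: [0.6258, 0.1265, 0.0885]
orientation: [2.185, 2.257, 0.001]
contact_force: [-1.1, 0.2, -0.7]
grip_width: 0.0002
gripper_force: 0.4
```

```bash
python3 - <<'E'
from pose import *
o=r.get_obs(); t=o["tcp_pos"]; print(t,o["contact_force"],"bay",X@(t[:2]-C),Y@(t[:2]-C))
s,KS=shot("scene","s19")
for a,p,bb,k in blobs(s,"red",10): 
    d=onz(KS,p,.068)[:2]
    if abs(X@(d-C))<.04: print(p,a,bb,d,"bay",X@(d-C),Y@(d-C))
E
```

```text
[0.6258 0.1265 0.0885] [-1.0743  0.177  -0.7291] bay -0.018010852707416564 -0.11402126689627824
[409.1 249.3] 98.0 (404, 244, 11, 12) [0.6408 0.1263] bay -0.0030035756287183006 -0.11470682589585636
[515.1 271.6] 38.0 (511, 269, 9, 6) [0.6421 0.3159] bay 0.004539453052475559 0.07481306857990867
[493.1 267.4] 35.0 (490, 265, 8, 6) [0.6429 0.2783] bay 0.004121644157003611 0.037212997777157114
[471.  263.2] 34.0 (468, 261, 7, 6) [0.6438 0.2397] bay 0.0037413134194797977 -0.0013799834016464665
```

step_arm:
  rows:
    - [0.004, 0, 0, 0, 0, 0]
    - [0.008, 0, 0, 0, 0, 0]
    - [0.012, 0, 0, 0, 0, 0]
    - [0.012, 0, 0, 0, 0, 0]

```text
clock: 36.3
tcp_pos: [0.6331, 0.1267, 0.0885]
orientation: [2.185, 2.258, 0.001]
contact_force: [-3.6, -0.8, 3.1]
grip_width: -0.0002
gripper_force: 1.7
```

step_arm:
  rows:
    - [0.004, 0, 0, 0, 0, 0]
    - [0.008, 0, 0, 0, 0, 0]
    - [0.008, 0, 0, 0, 0, 0]
    - [0.008, 0, 0, 0, 0, 0]

```text
clock: 36.63
tcp_pos: [0.6336, 0.1268, 0.0883]
orientation: [-2.18, -2.254, 0.009]
contact_force: [-17.7, -1.1, 14.1]
grip_width: -0.0
gripper_force: 8.8
```

```bash
python3 - <<'E'
from pose import *
o=r.get_obs(); t=o["tcp_pos"]; print(t,o["contact_force"],"bay",X@(t[:2]-C),Y@(t[:2]-C))
s,KS=shot("scene","s20")
for a,p,bb,k in blobs(s,"red",10): 
    d=onz(KS,p,.068)[:2]
    if abs(X@(d-C))<.04: print(p,a,bb,d,"bay",X@(d-C),Y@(d-C))
E
```

```text
[0.6336 0.1268 0.0883] [-17.7002  -1.1278  14.1393] bay -0.010149849309344317 -0.1139626605600127
[409.  249.7] 98.0 (404, 245, 11, 11) [0.6419 0.1262] bay -0.0018958257427805429 -0.11477169383445965
[515.1 271.6] 38.0 (511, 269, 9, 6) [0.6421 0.3159] bay 0.004539453052475559 0.07481306857990867
[493.1 267.4] 35.0 (490, 265, 8, 6) [0.6429 0.2783] bay 0.004121644157003611 0.037212997777157114
[471.  263.2] 34.0 (468, 261, 7, 6) [0.6438 0.2397] bay 0.0037413134194797977 -0.0013799834016464665
```

The gate is at its stop (18 N, no more travel) and the knob is back at its starting pixel. I'll back off, rise and verify.

step_arm:
  rows:
    - [-0.02, 0, 0, 0, 0, 0]
    - [-0.05, -0.002, 0, 0, 0, 0]
    - [-0.08, -0.003, 0, 0, 0, 0]
    - [-0.08, -0.003, 0.05, 0, 0, 0]
    - [-0.08, -0.003, 0.11, 0, 0, 0]

```text
clock: 37.1
tcp_pos: [0.5873, 0.1245, 0.1524]
orientation: [-2.182, -2.257, 0.007]
contact_force: [2.0, 0.3, -0.3]
grip_width: -0.0
gripper_force: 0.0
```

step_arm:
  rows:
    - [0.05, 0.03, 0.06, 0, 0, 0]
    - [0.08, 0.09, 0.12, 0, 0, 0]
    - [0.08, 0.14, 0.16, 0, 0, 0]
    - [0.08, 0.14, 0.2, 0, 0, 0]
    - [0.08, 0.14, 0.2, 0, 0, 0]

```text
clock: 37.52
tcp_pos: [0.6414, 0.2155, 0.282]
orientation: [2.176, 2.261, 0.023]
contact_force: [0.5, -0.2, 1.1]
grip_width: -0.0002
gripper_force: 0.0
```

step_arm:
  rows:
    - [0, 0, 0, 0, 0, 0]
    - [0, 0, 0, 0, 0, 0]
    - [0, 0, 0, 0, 0, 0]

```text
clock: 37.77
tcp_pos: [0.6374, 0.2076, 0.2728]
orientation: [-2.186, -2.256, 0.003]
contact_force: [0.2, -0.8, 0.6]
grip_width: 0.0002
gripper_force: 0.0
```

```bash
python3 - <<'E'
from pose import *
im,KT=shot("wrist","w21");o=r.get_obs();print(o["tcp_pos"],o["contact_force"])
for a,p,bb,k in blobs(im,"red",30):
    d=onz(KT,p,.068)[:2]; e=onz(KT,p,.127)[:2]
    if abs(X@(d-C))<.09: print(a,p,bb,"bay68",X@(d-C),Y@(d-C),"z127",X@(e-C),Y@(e-C))
k=blobs(im,"blue",500)[0][3]
for q in cv2.approxPolyDP(cv2.convexHull(k),3,True):
    d=onz(KT,q[0],.042)[:2];print("blue",q[0],"bay",X@(d-C),Y@(d-C))
pp=C+.010*X-.115*Y; c=proj(KT,[*pp,.121]); print("post pred px",c)
x,y=c.round().astype(int); g=cv2.cvtColor(im,cv2.COLOR_RGB2GRAY); m=(g[max(y-40,0):y+40,x-40:x+40]<30).astype(np.uint8)
for k in cv2.findContours(m,cv2.RETR_EXTERNAL,cv2.CHAIN_APPROX_NONE)[0]:
    if len(k)>20: b=cv2.boundingRect(k); print("dark",(b[0]+x-40,b[1]+max(y-40,0),b[2],b[3]))
s,KS=shot("scene","s21"); print("scene post pred",proj(KS,[*pp,.121]))
for a,p,bb,k in blobs(s,"red",60): print(p,a,bb)
d,KD=shot("side","d21")
for a,p,bb,k in blobs(d,"green",20): print("side green",p,bb)
for a,p,bb,k in blobs(d,"red",15): print("side red",p,a,bb)
E
```

```text
[0.6372 0.2076 0.2726] [-0.1189  0.8626 -0.6211]
258.0 [375.3 256.6] (367, 247, 18, 19) bay68 0.057615818244922144 -0.14187591049935697 z127 0.04731626631982975 -0.11263273137766637
187.0 [327.4  54.8] (320, 47, 15, 16) bay68 0.0012656568537631292 0.07604005913422435 z127 0.0002463310163439036 0.06939497429379195
170.0 [326.6  94.9] (320, 88, 14, 15) bay68 0.000595623587024204 0.03818231974153401 z127 -0.00031335544662216733 0.03777197091709282
156.0 [326.1 133.2] (319, 127, 15, 14) bay68 0.00019159076595048232 -0.00024480456355876795 z127 -0.000650848690277883 0.005673353800735989
blue [355  36] bay 0.030354647922170738 0.09710692341484618
blue [349 212] bay 0.028212239931167095 -0.09616551751387507
blue [300 213] bay -0.030448901706279577 -0.09736111181930013
blue [299  36] bay -0.02790326350141467 0.09724253793822644
post pred px [336.4711 256.0793]
dark (np.int64(367), np.int64(247), 9, 8)
dark (np.int64(296), np.int64(232), 80, 64)
dark (np.int64(361), np.int64(216), 15, 23)
scene post pred [411.6441 233.6148]
[306.1 190.4] 1345.0 (272, 174, 67, 33)
[239.1 314.2] 759.0 (214, 295, 52, 39)
[409.  249.2] 101.0 (404, 244, 11, 12)
side green [267.  252.4] (260, 243, 13, 16)
side red [266.9 275.7] 2234.0 (234, 241, 69, 66)
side red [429.  213.8] 408.0 (407, 208, 45, 13)
side red [322.6 133.8] 29.0 (320, 131, 6, 7)
```

```bash
python3 - <<'E'
from pose import *
rd=lambda f:cv2.imread(f"pics/{f}.png")[:,:,::-1].copy()
KS=cam("scene"); g=cv2.cvtColor(rd("s21"),cv2.COLOR_RGB2GRAY); m=np.zeros_like(g); m[222:262,396:430]=(g[222:262,396:430]<30)*255
for k in cv2.findContours(m,cv2.RETR_EXTERNAL,cv2.CHAIN_APPROX_NONE)[0]:
    if len(k)>10: print("dark",cv2.boundingRect(k))
print(g[226:242,402:422])
for g_ in (.125,.135,.145):
    pp=C+(.010-.145+g_)*X-.115*Y; print(g_,"top",proj(KS,[*pp,.121]),"collar front",proj(KS,[*(pp+.011*X),.118]))
for f in("scene0","s19","s20","s21"):
    im=rd(f); sat=cv2.cvtColor(im,cv2.COLOR_RGB2HSV); col=mask(im,"red")[238:262,400:420]; ys,xs=np.nonzero(col); print(f,"red rows",ys.min()+238,ys.max()+238,"cols",xs.min()+400,xs.max()+400)
E
```

```text
dark (405, 251, 7, 4)
dark (406, 232, 16, 20)
[[ 72  72  72  77  89  91  91 112 115 115 116 110  96  95  93  80  46  33
   35  35]
 [ 71  72  72  79  95  93  91 112 116 115 116 110  95  94  91  74  41  34
   35  35]
 [ 70  70  71  79  96  92  87 111 116 116 116 109  96  94  90  72  38  34
   35  35]
 [ 69  69  70  78  96  98  89 102 115 116 116 110  96  95  87  64  37  34
   34  36]
 [ 69  70  73  82  92  89  91  97 110 112 111 107  96  94  84  56  33  33
   34  35]
 [ 69  70  76  88  92  85  80  61  64  67  71  78  89  92  83  50  32  34
   35  34]
 [ 70  71  80  98  83  48  33  25  24  27  27  32  47  68  76  45  33  35
   35  34]
 [ 70  68  70  89  63  26  17  16  16  16  17  17  19  29  39  29  32  35
   35  35]
 [ 70  70  75  80  40  18  16  16  17  15  15  15  13  10  14  20  32  36
   35  36]
 [ 70  70  69  63  24  17  16  15  16  16  17  17  16   8   8  18  32  39
   40  39]
 [ 70  74  82  75  25  15  15  15  15  16  16  18  15  12   8  13  25  28
   29  31]
 [ 70  75  88  77  25  14  16  15  16  15  16  16  15  13   7  14  24  26
   26  28]
 [ 69  76  93  82  34  10  13  16  17  16  16  16  14   7   9  16  24  25
   26  33]
 [ 70  78  96  85  43  11   6   7   9  11  11  11   9   7  12  21  25  25
   26  39]
 [ 70  78  97  93  51  13   4   5   6   5   5   5   8  12  17  24  25  25
   26  46]
 [ 72  83  92  79  41  10   6   3   5   5   4   5   8  15  20  23  25  26
   29  52]]
0.125 top [412.8216 226.3172] collar front [411.9746 231.5009]
0.135 top [412.2384 229.9314] collar front [411.3786 235.1939]
0.145 top [411.6441 233.6148] collar front [410.7712 238.9582]
scene0 red rows 245 255 cols 404 415
s19 red rows 244 255 cols 404 414
s20 red rows 245 255 cols 404 414
s21 red rows 244 255 cols 404 414
```

The post collar centre in the scene view is at row 235, matching 145 mm of travel. The knob is at its lowered rows, the carrier is on the mark and the robot is clear, so I'll hand in.

```bash
python3 -c "
from bench import r
print(r.hand_in())"
```

```text
the job is handed in; nothing more can be done
None
```

I handed the job in, but the hand-in gave no verdict. By my last images, the one green-capped vial stands in the red tray, all three white-capped vials are down in their wells, the carrier is on the counting mark, the gate is at its stop with the catch down, and the other tools are untouched.

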